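# Set the gib screw of the sprung feed slide, load it and give it a test stroke

## Task

Get the sprung feed slide ready for work: with its carriage still empty, turn the brass gib screw clockwise until it bottoms, then back it off a quarter of a turn. Next lay every wooden blank down flat in a lane of the carriage, one to a lane, then draw the loaded carriage out by its red pull tab until the white pointer stands at the red mark line, hold it there for a good second and let it go back home. Leave the screw at its quarter turn, the blanks in their lanes, and the other things on the bench where they are.

Things in the scene. Friction and masses are not known exactly. Their poses are not given: they have to be found in the camera images.
- slide_base: fixed base of the feed slide: grey plate 128 x 365 x 12 mm with two steel rails, a blue boss 60 mm high at its left (+y) end, a ticked scale along its front (-x) edge. Origin on the worktop under the middle of the carriage when home; x away from the robot, y along the slide; the carriage is drawn out towards -y. Bolted down; place and yaw (within 0.15 rad) vary
- carriage_bed (a point): middle of the carriage's lane floor, 30 mm above the worktop; axes as the base's. Four lanes run along x, centred at y = -78, -26, 26, 78 mm from here, each 31 mm wide, 105 mm long, bounded by black ribs (21 mm wide) and end lips 6 mm high; 26 mm free between blanks in neighbouring lanes. A blank in a lane has its centre 13 mm above the floor
- carriage (a joint): how far the carriage is drawn out, m: 0 home, stop at 0.090. A spring pulls it home with 3 N at home, rising by 0.06 N per mm (about 7 N at the mark), with 30 N s/m damping and 0.5 N friction; let go, it returns by itself in about half a second
- pull_tab (a point): grip point on the red upright pull tab at the right (-y) end of the carriage, 80 mm above the worktop, 142 mm in -y from carriage_bed; the tab is 12 mm thick along y, 48 mm wide along x, from 28 to 92 mm above the worktop; 39 mm free to a blank in the nearest lane. Axes as the base's
- pointer (a point): white pointer on the front flank of the carriage, by the scale; axes as the base's. Moves with the carriage
- mark_line (a point): red line on the black clip on the scale, fixed for the run, 45 to 70 mm in -y from the pointer at home (varies); axes as the base's. The carriage is at the mark when pointer and line agree along y
- gib_screw (a joint): angle of the brass thumbscrew on the boss, rad, growing clockwise seen from above (screwing in); starts at 0.1 to 1.9, bottoms against a hard stop at 5.0, so a quarter turn back from the bottom is 3.43. Sinks 3 mm a turn; friction 0.08 N m; stays where it is left
- screw_wing (a point): grip point on the screw's axis in its wing, an upright flat brass bar 48 mm long (this x), 12 mm thick (y), 26 mm high, from 16 mm below this point to 10 mm above; a red dot on top marks its +x end. About 94 mm above the worktop, 155 mm in +y from the base's origin. Its yaw is the base's yaw minus the joint value. On the boss a white dial with a long tick every quarter turn
- bar_0: a plain hardwood blank, 90 x 26 x 26 mm, about 60 g, lying on the worktop at the start; origin at its centre, x along its length. There are 2 to 4 blanks; an absent one gives None from the start
- bar_1: a plain hardwood blank, 90 x 26 x 26 mm, about 60 g, lying on the worktop at the start; origin at its centre, x along its length. There are 2 to 4 blanks; an absent one gives None from the start
- bar_2: a plain hardwood blank, 90 x 26 x 26 mm, about 60 g, lying on the worktop at the start; origin at its centre, x along its length. There are 2 to 4 blanks; an absent one gives None from the start
- bar_3: a plain hardwood blank, 90 x 26 x 26 mm, about 60 g, lying on the worktop at the start; origin at its centre, x along its length. There are 2 to 4 blanks; an absent one gives None from the start
- bowl: striped bowl, 110 mm across, 49 mm high; bystander; origin under its centre
- tape_roll: roll of violet tape, 62 mm across, 19 mm high; bystander; origin under its centre
- glue_tube: cream glue tube with a red cap, 61 x 91 x 12 mm; bystander; origin under its centre
- jar_0: small jar of yellow beads, 42 mm across, 50 mm high; bystander; origin under its centre
Not all that is in view belongs to the job. What is shaped like the bar_3 but purple or turquoise is not meant.

How it is judged:
By the outcome, as a careful person would: the job done as asked, in the order asked, and still so for the second after the job is handed in, with the robot touching nothing.
Of bar_0, bar_1, bar_2, bar_3 only 2 to 4 are there at a start; the rules pass over those that are not, and their reading is None.
At some moment in a run one of bar_0, bar_1, bar_2, bar_3 may be knocked a few centimetres aside while the robot is not near it.
Once in a run the grip may slacken for a moment while it holds something.
It also fails if it takes over 210 s, if anything falls off the work surface, if the arm or the gripper's body presses on something with over 40 N, if the wrist force passes 120 N, or if a joint passes its speed limit or range.

## Robot

A 6-joint arm with a two-finger parallel gripper is mounted at the origin on a cart in front of the work surface, level with it; the furniture and walls round the work are solid. World frame = base frame: x ahead of the robot, y to its left, z up, the work surface at z = 0. Lengths are in m, angles in rad, forces in N, time in s.
With the tool pointing down it reaches from about 0.35 to 0.85 m from the base axis. Payload 8.1 kg.
Tool frame: the origin (TCP) lies midway between the tips of the shut fingers; the grasp point (between the pads) lies 19 mm behind it; z points along the fingers, y is the line along which they close (so a half turn about z gives the same grasp; the last joint's range is limited). The gripper opens to 85 mm and grips with 20 to 120 N. Pads are 22 mm wide; open, the fingers measure 114 mm over their backs; the gripper's body (76 mm by 85 mm) begins 54 mm behind the grasp point. The pads swing forward as they close: fully open they stand 13 mm farther back than shut.
Start: joints at [1.134, 0.13, 1.488, -0, 1.523, -0.085], TCP at [0.207, 0.563, 0.231] pointing down, gripper open.
Joint ranges: [-2.96, 2.96], [-0.89, 2.26], [0.02, 2.5], [-1.34, 4.48], [0, 2.73], [-2.66, 2.66]. Speed limits (rad/s): [2.39, 2.39, 2.79, 3.14, 3.14, 3.14].

## Interface

Orientations are given as a unit quaternion [x, y, z, w].
In Python, from station import robot, optics, order gives the robot as it stands. The module is installed in compiled form; this text tells all that it offers.
- The arm moves only by the tool play_rows, never from a script. Its argument "steps" is a list of rows, each an object of numbers: "tx", "ty", "tz": the shift along the tool's x, y, z in mm; "rx", "ry", "rz": the turn, a rotation vector about the tool's x, y, z in rad; "jaw": the closure, from -1 (fully open) to 1 (shut). In form: [{"tx": .., "ty": .., "tz": .., "rx": .., "ry": .., "rz": .., "jaw": ..}, ...]. A call has 1 to 10 rows; each row shifts and turns the commanded pose from where the row before left it, along the tool's axes as they then stand; what a row does not reach is not made up. A row lasts 1/8 s, in which the tool goes at most 62.5 mm and 10.7 degrees, less where a joint would pass 70% of its speed; a pose out of reach is approached as far as the arm can. A call with a gripper value outside its range is refused whole. The fingers move at their own pace and stop on an object; the grip force is fixed at half the most. Time passes only in rows, so rows that do not move let the fingers close. It gives the time, the measured TCP pose, the force, the opening and the grip force at its end, in the units of the state.
- robot.read_state(): the state, without advancing time (a new reading comes with each control period).
- optics.snapshot(name): name is "scene" or "top"; returns a dict with "img" (400x640x3 uint8, red, green, blue), "depth" (400x640 float32, m along the optical axis (not along the pixel's ray), 0 where there is no reading), "fx", "fy", "cx", "cy" (pixels), "k1" (the pictures are not rectified: a ray, as slopes to the right and down, at radius r is drawn at 1 + k1 r^2 times it, then the intrinsics apply), "extrinsics" (4x4, takes a point from camera to world coordinates). Camera axes: x right, y down, z forward; pixel columns grow to the right and rows downward; lengths in m; the calibration is good to about 2 mm. A picture is of the moment at which its call begins.
- order.job_done(): hands the job in; it is judged then, once.
The state is a dict: "clock": time; "joint_positions": joint angles; "qvel": joint speeds; "joint_torque": joint torques, N m; "tool_pos": TCP position; "orientation": TCP orientation; "ft_force": force on the tool from outside, world axes, zero at the start; "torque": the same for the moment, N m; "opening": finger opening in m; "grip_force": force on a finger pad.
Only numpy, scipy, OpenCV 4.12 (cv2) and the standard library are available. Lean on these libraries where they do the work, as an engineer would, in place of code of your own. Each camera call takes 0.05 s, during which the arm holds its last target. There are 200 camera calls.

## Working session

There is one attempt and no reset: what is moved stays moved. The work goes in short steps, Python scripts to look and compute and a tool call to move; the robot and the scene stay as the last step left them, time stands still between calls to the robot, and variables do not carry over. Pictures are saved under pics/ and viewed, at most 14 in all, crops included, and the job is handed in when it is done.

Besides the shell and the picture viewer there is one more tool, called after "Request:" by a JSON object that holds its "name" and its "arguments". play_rows: Moves the arm, as the interface text tells. Its arguments: {"type":"object","properties":{"steps":{"type":"array"}},"required":["steps"]}

```bash
mkdir -p pics
cat > h.py <<'E'
import numpy as np, cv2
from station import robot, optics, order
from scipy.spatial.transform import Rotation as R
def snap(n):
    s=optics.snapshot(n); np.savez('last_%s.npz'%n,**s); return s
def save(s,name,crop=None,k=1):
    im=s['img'][:,:,::-1]
    if crop: u0,v0,u1,v1=crop; im=im[v0:v1,u0:u1]
    cv2.imwrite('pics/'+name,cv2.resize(im,None,fx=k,fy=k,interpolation=cv2.INTER_CUBIC))
def ray(s,u,v):
    K=np.array([[s['fx'],0,s['cx']],[0,s['fy'],s['cy']],[0,0,1.]])
    p=cv2.undistortPoints(np.array([[[u,v]]],float),K,np.array([float(s['k1']),0,0,0]))[0,0]
    return np.array([p[0],p[1],1.])
def at_z(s,u,v,z):
    E=s['extrinsics']; d=E[:3,:3]@ray(s,u,v); o=E[:3,3]; return o+d*(z-o[2])/d[2]
def at_d(s,u,v):
    E=s['extrinsics']; d=float(s['depth'][int(round(v)),int(round(u))]); return E[:3,:3]@(ray(s,u,v)*d)+E[:3,3]
def proj(s,p):
    E=s['extrinsics']; c=E[:3,:3].T@(np.asarray(p)-E[:3,3]); x=c[:2]/c[2]; x=x*(1+s['k1']*(x@x))
    return np.array([s['fx']*x[0]+s['cx'],s['fy']*x[1]+s['cy']])
def st():
    r=robot.read_state(); return r
E
python3 - <<'E'
from h import *
for n in('scene','top'):
    s=snap(n); save(s,n+'0.png',k=1.25); print(n,s['extrinsics'].round(3).tolist(),s['fx'],s['k1'])
print(st())
E
```

```text
scene [[0.687, -0.413, 0.598, -0.243], [-0.726, -0.413, 0.549, -0.658], [0.02, -0.811, -0.584, 0.82], [0.0, 0.0, 0.0, 1.0]] 372.54505557903025 0.02493443406274461
top [[-0.013, -0.99, 0.141, 0.32], [-1.0, 0.012, -0.009, 0.02], [0.007, -0.141, -0.99, 1.43], [0.0, 0.0, 0.0, 1.0]] 406.09296777793725 0.001130968871783003
{'clock': 0.1, 'joint_positions': array([ 1.13357762e+00,  1.31112974e-01,  1.48920314e+00,  1.28721738e-05,
        1.52301640e+00, -8.53999075e-02]), 'qvel': array([ 0.00079416, -0.00059927, -0.00312531, -0.00114847, -0.00051219,
       -0.00083144]), 'joint_torque': array([ 7.09485048e-04, -5.70954323e+01, -5.01944232e+01, -2.44492203e-04,
        8.16216983e-03, -1.17648005e-04]), 'tool_pos': array([0.20651865, 0.5627885 , 0.23031503]), 'orientation': array([ 1.75003818e-01,  9.84567370e-01, -8.38739464e-04, -2.30953429e-04]), 'ft_force': array([ 0.42687265,  0.21418837, -0.70318336]), 'torque': array([-0.01674546, -0.0072827 , -0.02951121]), 'grip_force': 0.0, 'opening': 0.08538277275663998}
```

View pics/scene0.png

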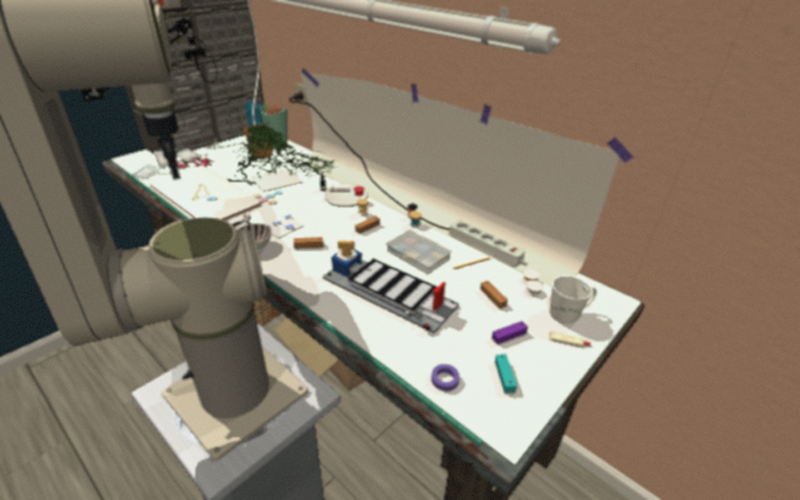

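View pics/top0.png

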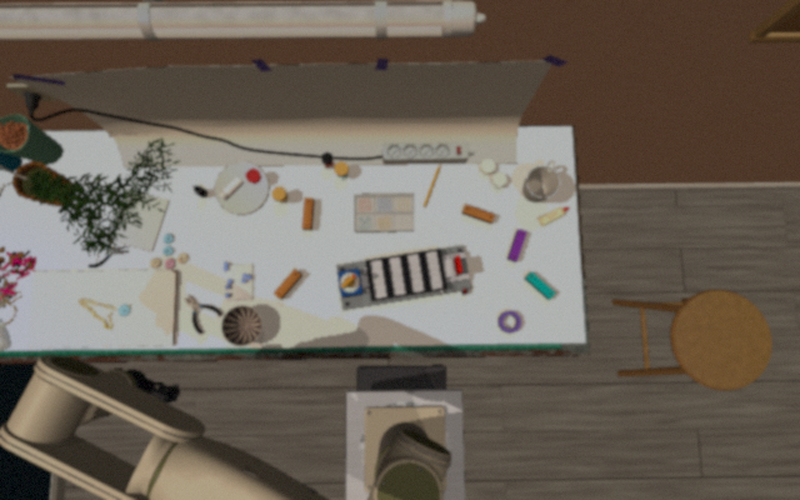

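Scene and top views: three brown blanks at top picture (308,214), (289,284) and (478,214), at 1.25x scale. The purple (517,245) and turquoise (541,286) bars are decoys. The slide is at (405,278), with the screw at (350,282), the tab at (460,266) and the home end on the left (+y). I'll enlarge to confirm.

Run:
```python
from h import *
s=dict(np.load('last_top.npz')); c=dict(np.load('last_scene.npz'))
save(s,'topcrop.png',(210,145,410,265),4)
save(c,'scenecrop.png',(250,180,385,275),5.8)
# brown bars by hue
im=s['img']; hsv=cv2.cvtColor(im,cv2.COLOR_RGB2HSV)
m=cv2.inRange(hsv,(5,120,60),(16,255,220)); n,l,stt,ce=cv2.connectedComponentsWithStats(m)
for i in range(1,n):
    if stt[i,4]>60 and 120<ce[i,1]<290:
        v,u=np.where(l==i); P=np.array([at_z(s,a,b,.026)[:2] for a,b in zip(u,v)]); (cx,cy),(w,h),a=cv2.minAreaRect(P.astype(np.float32)*1000)
        C=P-P.mean(0); w_,V=np.linalg.eigh(C.T@C); d=V[:,1]
        print(ce[i].round(1),stt[i,4],'ctr',round(cx,1),round(cy,1),P.mean(0).round(4),'size',round(w),round(h),'yaw',round(np.arctan2(d[1],d[0])%np.pi,3))
```

```text
[246.2 170.6] 152 ctr 641.4 265.5 [0.6413 0.2657] size 23 84 yaw 3.081
[382.6 170.7] 157 ctr 635.5 -215.7 [ 0.6352 -0.2162] size 85 24 yaw 1.214
[230. 227.] 172 ctr 442.9 318.4 [0.4422 0.319 ] size 25 85 yaw 2.426
[559.5 272.7] 3416 ctr 277.0 -785.3 [ 0.2721 -0.81  ] size 406 268 yaw 1.373
```

View pics/topcrop.png

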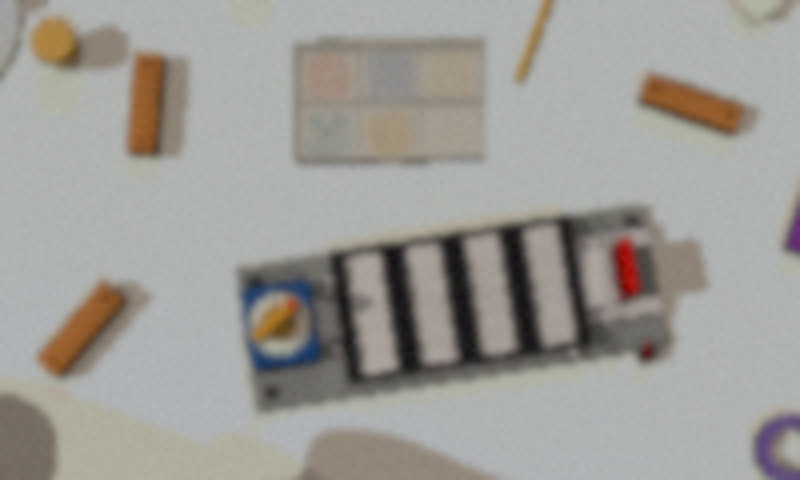

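View pics/scenecrop.png

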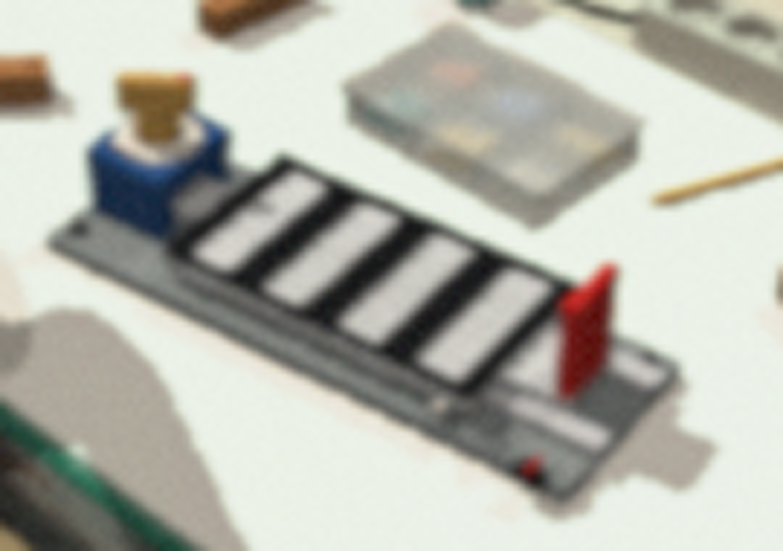

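The crops confirm three brown wooden blanks at (147,103), (82,328) and (690,103) in the top crop. The lanes are empty, the pointer is at (440,402) and the red mark at (533,467) in the scene crop. The red dot on the screw wing points right and away.

```bash
cat >> h.py <<'E'
def plan(xyz,yaw,sym=True):
    """tool-frame shift mm (in present axes) and rz to bring TCP to xyz, tool y axis to world yaw (mod pi)"""
    r=st(); M=R.from_quat(r['orientation']).as_matrix(); t=M.T@(np.asarray(xyz)-r['tool_pos'])*1000
    cur=np.arctan2(M[1,1],M[0,1]); rz=-(yaw-cur)   # +rz is clockwise
    rz=(rz+np.pi/2)%np.pi-np.pi/2
    print('pos',r['tool_pos'].round(4),'q6',r['joint_positions'][5].round(3),'ycur',round(cur,4),'t_now',t.round(1),'rz',round(rz,4),'t_after_turn',(R.from_rotvec([0,0,-rz]).apply(t)).round(1),'tilt',M[:,2].round(4))
E
python3 - <<'E'
from h import *
s=dict(np.load('last_top.npz')); c=dict(np.load('last_scene.npz'))
def tc(u,v): return (u+.5)/4+210-.5,(v+.5)/4+145-.5
def sc(u,v): return (u+.5)/5.8+250-.5,(v+.5)/5.8+180-.5
L=np.array([at_z(s,*tc(u,v),.03) for u,v in[(372,313),(432,303),(491,294),(550,285)]])
print('lanes',L.round(4).tolist()); print('center',L.mean(0).round(4)); d=L[0]-L[3]; print('yaw',-np.arctan2(d[0],d[1]),np.linalg.norm(d))
im=cv2.cvtColor(s['img'],cv2.COLOR_RGB2HSV)
# white lane floors by threshold
x0,y0,x1,y1=290,195,358,245
g=s['img'][y0:y1,x0:x1].astype(int).sum(2)
n,l,t,ce=cv2.connectedComponentsWithStats((g>330).astype(np.uint8))
for i in range(1,n):
    if t[i,4]>100: print('floor',ce[i]+[x0,y0],t[i],at_z(s,ce[i][0]+x0,ce[i][1]+y0,.03).round(4))
def red(s,box,name):
    x0,y0,x1,y1=box; h=cv2.cvtColor(s['img'][y0:y1,x0:x1],cv2.COLOR_RGB2HSV)
    m=((h[:,:,0]<5)|(h[:,:,0]>172))&(h[:,:,1]>140); n,l,t,ce=cv2.connectedComponentsWithStats(m.astype(np.uint8))
    for i in range(1,n):
        if t[i,4]>1:
            p=ce[i]+[x0,y0]; print(name,p.round(1),t[i,4],at_d(s,*p).round(4))
red(s,(255,205,385,240),'top'); red(c,(265,185,370,268),'scene')
for u,v,z in[(276,320,.104),(280,320,.104),(275,324,.06)]: print('screw',at_z(s,*tc(u,v),z).round(4),at_d(s,*tc(u,v)).round(4))
for u,v in[(297,302),(255,338)]: print('wingend',at_z(s,*tc(u,v),.104).round(4))
for u,v in[(440,402),(533,467)]: print('scene pt/mk',at_d(c,*sc(u,v)).round(4))
E
```

```text
lanes [[0.4531, 0.0678, 0.03], [0.4612, 0.0158, 0.03], [0.4684, -0.0354, 0.03], [0.4756, -0.0868, 0.03]]
center [ 0.4646 -0.0097  0.03  ]
yaw 0.1444983875485978 0.15617685009941337
floor [321.01102941 204.80637255] [  0   0  68  39 816] [0.5155 0.0033 0.03  ]
floor [347.04149378 215.51037344] [ 51   6  13  30 241] [ 0.4769 -0.0865  0.03  ]
floor [317.4526749  220.51440329] [ 22  11  12  30 243] [0.4607 0.0164 0.03  ]
floor [302.71836735 222.92653061] [  7  13  12  31 245] [0.4529 0.0675 0.03  ]
floor [332.40540541 240.8009828 ] [  0  38  68  12 407] [ 0.39   -0.0342  0.03  ]
top [366.4 211.8] 64 [ 0.482  -0.1468  0.0892]
top [371.5 232.5] 2 [ 0.4175 -0.171   0.0204]
scene [350.2 236.4] 120 [ 0.471  -0.1587  0.0747]
scene [340.7 260.7] 3 [ 0.4116 -0.1749  0.0248]
screw [0.4413 0.1438 0.104 ] [0.4418 0.1444 0.0976]
screw [0.4412 0.1406 0.104 ] [0.442  0.1413 0.0953]
screw [0.4419 0.1488 0.06  ] [0.438  0.1447 0.1034]
wingend [0.4558 0.1267 0.104 ]
wingend [0.4267 0.1609 0.104 ]
scene pt/mk [ 0.4166 -0.1088  0.0263]
scene pt/mk [ 0.4166 -0.1741  0.0231]
```

Run:
```python
from h import *
plan([.4418,.1438,.18],.705)
```

```text
pos [0.2065 0.5628 0.2303] q6 -0.085 ycur 1.219 t_now [-365.3 -312.2   50.8] rz 0.514 t_after_turn [-471.5  -92.2   50.8] tilt [-7.0e-04 -1.6e-03 -1.0e+00]
```

Request:
{"name": "play_rows", "arguments": {"steps": [{"tx":-46,"ty":-39,"tz":0,"jaw":-1},{"tx":-46,"ty":-39,"tz":0,"jaw":-1},{"tx":-46,"ty":-39,"tz":0,"jaw":-1},{"tx":-46,"ty":-39,"tz":0,"jaw":-1},{"tx":-46,"ty":-39,"tz":0,"jaw":-1},{"tx":-46,"ty":-39,"tz":10,"jaw":-1},{"tx":-46,"ty":-39,"tz":20,"jaw":-1},{"tx":-43,"ty":-39,"tz":20,"jaw":-1},{"rz":0.17,"jaw":-1},{"rz":0.17,"jaw":-1}]}}

```text
invalid input at $.steps[0]: expected keys tx, ty, tz, rx, ry, rz, jaw
```

Request:
{"name": "play_rows", "arguments": {"steps": [{"rz":0.174,"jaw":-1},{"jaw":-1},{"jaw":-1}]}}

```text
invalid input at $.steps[0]: expected keys tx, ty, tz, rx, ry, rz, jaw
```

Run:
```python
from h import *
plan([.4418,.1438,.077],.705)
```

```text
pos [0.2065 0.5628 0.2303] q6 -0.085 ycur 1.219 t_now [-365.3 -312.   153.8] rz 0.514 t_after_turn [-471.5  -92.1  153.8] tilt [-7.0e-04 -1.6e-03 -1.0e+00]
```

All keys are needed.

Request:
{"name": "play_rows", "arguments": {"steps": [{"tx":-46,"ty":-39,"tz":0,"rx":0,"ry":0,"rz":0,"jaw":-1},{"tx":-46,"ty":-39,"tz":0,"rx":0,"ry":0,"rz":0,"jaw":-1},{"tx":-46,"ty":-39,"tz":0,"rx":0,"ry":0,"rz":0,"jaw":-1},{"tx":-46,"ty":-39,"tz":0,"rx":0,"ry":0,"rz":0,"jaw":-1},{"tx":-46,"ty":-39,"tz":0,"rx":0,"ry":0,"rz":0,"jaw":-1},{"tx":-46,"ty":-39,"tz":10,"rx":0,"ry":0,"rz":0,"jaw":-1},{"tx":-46,"ty":-39,"tz":20,"rx":0,"ry":0,"rz":0,"jaw":-1},{"tx":-43,"ty":-39,"tz":20,"rx":0,"ry":0,"rz":0,"jaw":-1},{"tx":0,"ty":0,"tz":0,"rx":0,"ry":0,"rz":0.17,"jaw":-1},{"tx":0,"ty":0,"tz":0,"rx":0,"ry":0,"rz":0.17,"jaw":-1}]}}

```text
clock: 1.35
tool_pos: [0.4412, 0.1442, 0.1807]
orientation: [0.343, 0.939, -0.0, -0.001]
ft_force: [0.8, 0.0, 0.6]
opening: 0.0851
grip_force: 0.0
```

Request:
{"name": "play_rows", "arguments": {"steps": [{"tx":0,"ty":0,"tz":0,"rx":0,"ry":0,"rz":0.174,"jaw":-1},{"tx":0,"ty":0,"tz":0,"rx":0,"ry":0,"rz":0,"jaw":-1},{"tx":0,"ty":0,"tz":0,"rx":0,"ry":0,"rz":0,"jaw":-1}]}}

```text
clock: 1.72
tool_pos: [0.4412, 0.1455, 0.1814]
orientation: [0.418, 0.909, -0.0, -0.0]
ft_force: [-0.1, -0.1, 0.4]
opening: 0.0854
grip_force: 0.0
```

Run:
```python
from h import *
plan([.4418,.1438,.077],.705)
```

```text
pos [0.4412 0.1455 0.1814] q6 -0.501 ycur 0.7091 t_now [ -1.7  -0.6 104.4] rz 0.0041 t_after_turn [ -1.7  -0.6 104.4] tilt [-4.e-04 -1.e-04 -1.e+00]
```

Request:
{"name": "play_rows", "arguments": {"steps": [{"tx":-1.7,"ty":-0.6,"tz":40,"rx":0,"ry":0,"rz":0,"jaw":-1},{"tx":0,"ty":0,"tz":35,"rx":0,"ry":0,"rz":0,"jaw":-1},{"tx":0,"ty":0,"tz":20,"rx":0,"ry":0,"rz":0,"jaw":-0.5},{"tx":0,"ty":0,"tz":9.4,"rx":0,"ry":0,"rz":0,"jaw":0},{"tx":0,"ty":0,"tz":0,"rx":0,"ry":0,"rz":0,"jaw":0.5},{"tx":0,"ty":0,"tz":0,"rx":0,"ry":0,"rz":0,"jaw":1},{"tx":0,"ty":0,"tz":0,"rx":0,"ry":0,"rz":0,"jaw":1},{"tx":0,"ty":0,"tz":0,"rx":0,"ry":0,"rz":0,"jaw":1},{"tx":0,"ty":0,"tz":0,"rx":0,"ry":0,"rz":0,"jaw":1}]}}

```text
clock: 2.85
tool_pos: [0.4435, 0.1444, 0.0786]
orientation: [0.419, 0.908, 0.001, 0.001]
ft_force: [4.5, 3.7, -0.5]
opening: 0.0108
grip_force: 62.3
```

Run:
```python
from h import *
plan([.4418,.1438,.077],.705); r=st(); print(r['ft_force'],r['torque'],r['opening'],r['grip_force'])
s=snap('scene'); save(s,'grip1.png',(245,160,345,235),6)
```

```text
pos [0.4435 0.1444 0.0786] q6 -0.501 ycur 0.7053 t_now [ 0.7 -1.7  1.6] rz 0.0003 t_after_turn [ 0.7 -1.7  1.6] tilt [ 0.0033  0.0012 -1.    ]
[ 4.48942126  3.69451222 -0.4973853 ] [ 0.51380256 -0.54205352  0.08989126] 0.010797965629542293 62.31004357337952
```

View pics/grip1.png

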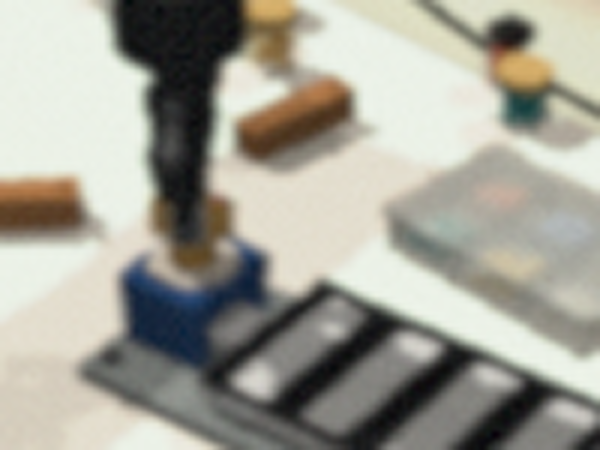

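Wing gripped between the fingers (opening 11 mm). Turning clockwise.

Request:
{"name": "play_rows", "arguments": {"steps": [{"tx":0,"ty":1.8,"tz":0,"rx":0,"ry":0,"rz":0,"jaw":1},{"tx":0,"ty":0,"tz":0.1,"rx":0,"ry":0,"rz":0.16,"jaw":1},{"tx":0,"ty":0,"tz":0.1,"rx":0,"ry":0,"rz":0.16,"jaw":1},{"tx":0,"ty":0,"tz":0.1,"rx":0,"ry":0,"rz":0.16,"jaw":1},{"tx":0,"ty":0,"tz":0.1,"rx":0,"ry":0,"rz":0.16,"jaw":1},{"tx":0,"ty":0,"tz":0.1,"rx":0,"ry":0,"rz":0.16,"jaw":1},{"tx":0,"ty":0,"tz":0,"rx":0,"ry":0,"rz":0,"jaw":1},{"tx":0,"ty":0,"tz":0,"rx":0,"ry":0,"rz":0,"jaw":1}]}}

```text
clock: 3.9
tool_pos: [0.4445, 0.145, 0.0781]
orientation: [0.74, 0.673, 0.001, 0.001]
ft_force: [1.5, -0.3, 6.4]
opening: 0.0112
grip_force: 63.2
```

Run:
```python
from h import *
plan([.4418,.1438,.077],.705); r=st(); print(r['ft_force'],r['torque'],r['opening'],r['grip_force'])
```

```text
pos [0.4445 0.145  0.0781] q6 0.301 ycur -0.0951 t_now [-1.4 -2.5  1.1] rz -0.8001 t_after_turn [ 0.8 -2.8  1.1] tilt [ 0.0021  0.     -1.    ]
[ 1.50149819 -0.31777795  6.39509963] [ 0.03653036  0.01105998 -0.0854016 ] 0.011154944420650131 63.17986607551575
```

Request:
{"name": "play_rows", "arguments": {"steps": [{"tx":0,"ty":0,"tz":-0.2,"rx":0,"ry":0,"rz":0.17,"jaw":1},{"tx":0,"ty":0,"tz":0.1,"rx":0,"ry":0,"rz":0.17,"jaw":1},{"tx":0,"ty":0,"tz":0.1,"rx":0,"ry":0,"rz":0.17,"jaw":1},{"tx":0,"ty":0,"tz":0.1,"rx":0,"ry":0,"rz":0.17,"jaw":1},{"tx":0,"ty":0,"tz":0.1,"rx":0,"ry":0,"rz":0.17,"jaw":1},{"tx":0,"ty":0,"tz":0.1,"rx":0,"ry":0,"rz":0.17,"jaw":1},{"tx":0,"ty":0,"tz":0.1,"rx":0,"ry":0,"rz":0.17,"jaw":1},{"tx":0,"ty":0,"tz":0.1,"rx":0,"ry":0,"rz":0.17,"jaw":1},{"tx":0,"ty":0,"tz":0.1,"rx":0,"ry":0,"rz":0.17,"jaw":1},{"tx":0,"ty":0,"tz":0,"rx":0,"ry":0,"rz":0.17,"jaw":1}]}}

```text
clock: 5.15
tool_pos: [0.4455, 0.1438, 0.0774]
orientation: [0.993, -0.115, 0.002, 0.001]
ft_force: [7.3, -6.6, 0.0]
opening: 0.011
grip_force: 62.5
```

Request:
{"name": "play_rows", "arguments": {"steps": [{"tx":0,"ty":0,"tz":0.1,"rx":0,"ry":0,"rz":0.1,"jaw":1},{"tx":0,"ty":0,"tz":0.1,"rx":0,"ry":0,"rz":0.1,"jaw":1},{"tx":0,"ty":0,"tz":0,"rx":0,"ry":0,"rz":0,"jaw":1},{"tx":0,"ty":0,"tz":0,"rx":0,"ry":0,"rz":0,"jaw":1}]}}

```text
clock: 5.65
tool_pos: [0.4455, 0.1436, 0.0773]
orientation: [0.978, -0.211, 0.002, 0.001]
ft_force: [6.6, -6.8, 1.2]
opening: 0.011
grip_force: 62.6
```

Run:
```python
from h import *
plan([.4418,.1438,.077],.705); r=st(); print(r['ft_force'],r['torque'],r['opening'],r['grip_force'])
```

```text
pos [0.4455 0.1436 0.0773] q6 2.201 ycur -1.9954 t_now [-3.5  1.3  0.3] rz 0.4412 t_after_turn [-2.6  2.7  0.3] tilt [ 0.0043 -0.0022 -1.    ]
[ 6.57967657 -6.81437727  1.17987478] [-1.0786114  -1.03732146 -0.03526449] 0.010964532677916024 62.56817579269409
```

Request:
{"name": "play_rows", "arguments": {"steps": [{"tx":0,"ty":0,"tz":0,"rx":0,"ry":0,"rz":0,"jaw":-1},{"tx":0,"ty":0,"tz":0,"rx":0,"ry":0,"rz":0,"jaw":-1},{"tx":0,"ty":0,"tz":0,"rx":0,"ry":0,"rz":0,"jaw":-1},{"tx":0,"ty":0,"tz":0,"rx":0,"ry":0,"rz":0,"jaw":-1},{"tx":0,"ty":0,"tz":0,"rx":0,"ry":0,"rz":0,"jaw":-1}]}}

```text
clock: 6.28
tool_pos: [0.4433, 0.145, 0.0758]
orientation: [0.978, -0.21, -0.0, 0.0]
ft_force: [-0.1, -0.1, 0.0]
opening: 0.0855
grip_force: 0.0
```

Request:
{"name": "play_rows", "arguments": {"steps": [{"tx":0,"ty":0,"tz":0,"rx":0,"ry":0,"rz":-0.175,"jaw":-1},{"tx":0,"ty":0,"tz":0,"rx":0,"ry":0,"rz":-0.175,"jaw":-1},{"tx":0,"ty":0,"tz":0,"rx":0,"ry":0,"rz":-0.175,"jaw":-1},{"tx":0,"ty":0,"tz":0,"rx":0,"ry":0,"rz":-0.175,"jaw":-1},{"tx":0,"ty":0,"tz":0,"rx":0,"ry":0,"rz":-0.175,"jaw":-1},{"tx":0,"ty":0,"tz":0,"rx":0,"ry":0,"rz":-0.175,"jaw":-1},{"tx":0,"ty":0,"tz":0,"rx":0,"ry":0,"rz":-0.175,"jaw":-1},{"tx":0,"ty":0,"tz":0,"rx":0,"ry":0,"rz":-0.175,"jaw":-1},{"tx":0,"ty":0,"tz":0,"rx":0,"ry":0,"rz":-0.175,"jaw":-1}]}}

```text
clock: 7.4
tool_pos: [0.4434, 0.145, 0.0759]
orientation: [0.837, 0.547, -0.0, -0.0]
ft_force: [-0.5, 0.2, 0.2]
opening: 0.0855
grip_force: 0.0
```

Request:
{"name": "play_rows", "arguments": {"steps": [{"tx":0,"ty":0,"tz":0,"rx":0,"ry":0,"rz":-0.175,"jaw":-1},{"tx":0,"ty":0,"tz":0,"rx":0,"ry":0,"rz":-0.175,"jaw":-1},{"tx":0,"ty":0,"tz":0,"rx":0,"ry":0,"rz":-0.175,"jaw":-1},{"tx":0,"ty":0,"tz":0,"rx":0,"ry":0,"rz":-0.175,"jaw":-1},{"tx":0,"ty":0,"tz":0,"rx":0,"ry":0,"rz":-0.175,"jaw":-1},{"tx":0,"ty":0,"tz":0,"rx":0,"ry":0,"rz":-0.175,"jaw":-1},{"tx":0,"ty":0,"tz":0,"rx":0,"ry":0,"rz":-0.175,"jaw":-1},{"tx":0,"ty":0,"tz":0,"rx":0,"ry":0,"rz":-0.175,"jaw":-1},{"tx":0,"ty":0,"tz":0,"rx":0,"ry":0,"rz":-0.166,"jaw":-1},{"tx":0,"ty":0,"tz":0,"rx":0,"ry":0,"rz":0,"jaw":-1}]}}

```text
clock: 8.65
tool_pos: [0.4434, 0.145, 0.0759]
orientation: [0.211, 0.977, -0.0, -0.0]
ft_force: [0.9, -0.8, 0.5]
opening: 0.0859
grip_force: 0.0
```

Run:
```python
from h import *
plan([.4443,.1443,.077],-1.995); r=st(); print(r['ft_force'],r['torque'],r['opening'],r['grip_force'])
```

```text
pos [0.4434 0.145  0.0759] q6 -0.939 ycur 1.145 t_now [-1.1 -0.2 -1.1] rz -0.0016 t_after_turn [-1.1 -0.2 -1.1] tilt [-1.e-04 -0.e+00 -1.e+00]
[ 0.8780128  -0.7505197   0.51949324] [-0.05738184 -0.01729629  0.00638278] 0.08587554143940695 0.0
```

Request:
{"name": "play_rows", "arguments": {"steps": [{"tx":0,"ty":0,"tz":-1,"rx":0,"ry":0,"rz":0,"jaw":0},{"tx":0,"ty":0,"tz":0,"rx":0,"ry":0,"rz":0,"jaw":0.5},{"tx":0,"ty":0,"tz":0,"rx":0,"ry":0,"rz":0,"jaw":1},{"tx":0,"ty":0,"tz":0,"rx":0,"ry":0,"rz":0,"jaw":1},{"tx":0,"ty":0,"tz":0,"rx":0,"ry":0,"rz":0,"jaw":1},{"tx":0,"ty":0,"tz":0,"rx":0,"ry":0,"rz":0,"jaw":1}]}}

```text
clock: 9.4
tool_pos: [0.4432, 0.1446, 0.077]
orientation: [0.211, 0.978, -0.0, -0.0]
ft_force: [-3.7, -4.0, 5.2]
opening: 0.0113
grip_force: 61.9
```

Request:
{"name": "play_rows", "arguments": {"steps": [{"tx":0,"ty":0,"tz":0.1,"rx":0,"ry":0,"rz":0.16,"jaw":1},{"tx":0,"ty":0,"tz":0.1,"rx":0,"ry":0,"rz":0.16,"jaw":1},{"tx":0,"ty":0,"tz":0.1,"rx":0,"ry":0,"rz":0.16,"jaw":1},{"tx":0,"ty":0,"tz":0.1,"rx":0,"ry":0,"rz":0.16,"jaw":1},{"tx":0,"ty":0,"tz":0.1,"rx":0,"ry":0,"rz":0.16,"jaw":1},{"tx":0,"ty":0,"tz":0.1,"rx":0,"ry":0,"rz":0.16,"jaw":1},{"tx":0,"ty":0,"tz":0,"rx":0,"ry":0,"rz":0.1,"jaw":1},{"tx":0,"ty":0,"tz":0,"rx":0,"ry":0,"rz":0,"jaw":1},{"tx":0,"ty":0,"tz":0,"rx":0,"ry":0,"rz":0,"jaw":1}]}}

```text
clock: 10.52
tool_pos: [0.4444, 0.1453, 0.0767]
orientation: [0.675, 0.738, 0.001, 0.001]
ft_force: [5.2, 0.8, -2.2]
opening: 0.0108
grip_force: 60.9
```

Run:
```python
from h import *
plan([.4443,.1443,.077],-1.995); r=st(); print(r['ft_force'],r['torque'],r['opening'],r['grip_force'])
```

```text
pos [0.4444 0.1453 0.0767] q6 0.118 ycur 0.0882 t_now [-0.9 -0.2 -0.3] rz -1.0583 t_after_turn [-0.3 -0.9 -0.3] tilt [ 2.2e-03  7.0e-04 -1.0e+00]
[ 5.21888718  0.77276057 -2.21998133] [ 0.20256041 -1.02807987 -0.09940833] 0.010802885037083 60.89011609554291
```

Request:
{"name": "play_rows", "arguments": {"steps": [{"tx":0,"ty":0,"tz":0,"rx":0,"ry":0,"rz":0.05,"jaw":1},{"tx":0,"ty":0,"tz":0,"rx":0,"ry":0,"rz":0.05,"jaw":1},{"tx":0,"ty":0,"tz":0,"rx":0,"ry":0,"rz":0.05,"jaw":1},{"tx":0,"ty":0,"tz":0,"rx":0,"ry":0,"rz":0,"jaw":1}]}}

```text
clock: 11.02
tool_pos: [0.4446, 0.1452, 0.0767]
orientation: [0.729, 0.685, 0.001, 0.001]
ft_force: [6.0, 0.8, -2.8]
opening: 0.0108
grip_force: 60.7
```

```bash
cat > q.py <<'E'
from h import *
plan([.4443,.1443,.077],-1.995); r=st(); print(r['ft_force'].round(2),r['torque'].round(3),r['opening'].round(4),r['grip_force'])
E
python3 q.py
```

```text
pos [0.4446 0.1452 0.0767] q6 0.268 ycur -0.0625 t_now [-1.  -0.2 -0.3] rz -1.2091 t_after_turn [-0.1 -1.  -0.3] tilt [ 2.7e-03  7.0e-04 -1.0e+00]Traceback (most recent call last):
  File "q.py", line 2, in <module>
    plan([.4443,.1443,.077],-1.995); r=st(); print(r['ft_force'].round(2),r['torque'].round(3),r['opening'].round(4),r['grip_force'])
                                                                                               ^^^^^^^^^^^^^^^^^^
AttributeError: 'float' object has no attribute 'round'
```

Request:
{"name": "play_rows", "arguments": {"steps": [{"tx":0,"ty":0,"tz":0,"rx":0,"ry":0,"rz":0.04,"jaw":1},{"tx":0,"ty":0,"tz":0,"rx":0,"ry":0,"rz":0,"jaw":1}]}}

```text
clock: 11.28
tool_pos: [0.4446, 0.1452, 0.0767]
orientation: [0.742, 0.67, 0.001, 0.001]
ft_force: [7.9, 0.7, -4.5]
opening: 0.0112
grip_force: 60.7
```

```bash
python3 q.py
```

```text
pos [0.4446 0.1452 0.0767] q6 0.308 ycur -0.1024 t_now [-1.  -0.2 -0.3] rz -1.249 t_after_turn [-0.1 -1.  -0.3] tilt [ 2.8e-03  7.0e-04 -1.0e+00]Traceback (most recent call last):
  File "q.py", line 2, in <module>
    plan([.4443,.1443,.077],-1.995); r=st(); print(r['ft_force'].round(2),r['torque'].round(3),r['opening'].round(4),r['grip_force'])
                                                                                               ^^^^^^^^^^^^^^^^^^
AttributeError: 'float' object has no attribute 'round'
```

Request:
{"name": "play_rows", "arguments": {"steps": [{"tx":0,"ty":0,"tz":0,"rx":0,"ry":0,"rz":0.04,"jaw":1},{"tx":0,"ty":0,"tz":0,"rx":0,"ry":0,"rz":0,"jaw":1}]}}

```text
clock: 11.52
tool_pos: [0.4447, 0.1452, 0.0767]
orientation: [0.756, 0.655, 0.001, 0.001]
ft_force: [7.1, 1.0, -3.7]
opening: 0.0111
grip_force: 60.6
```

```bash
python3 q.py
```

```text
pos [0.4447 0.1452 0.0767] q6 0.348 ycur -0.1423 t_now [-1.  -0.2 -0.3] rz -1.2889 t_after_turn [-0.  -1.  -0.3] tilt [ 2.9e-03  7.0e-04 -1.0e+00]Traceback (most recent call last):
  File "q.py", line 2, in <module>
    plan([.4443,.1443,.077],-1.995); r=st(); print(r['ft_force'].round(2),r['torque'].round(3),r['opening'].round(4),r['grip_force'])
                                                                                               ^^^^^^^^^^^^^^^^^^
AttributeError: 'float' object has no attribute 'round'
```

```bash
sed -i "s/r\['opening'\].round(4)/r['opening']/" q.py; python3 q.py|tail -1
```

```text
[ 7.13  0.98 -3.65] [ 0.124 -1.417  0.024] 0.011091003801818955 60.62464356422424
```

Request:
{"name": "play_rows", "arguments": {"steps": [{"tx":0,"ty":0,"tz":0,"rx":0,"ry":0,"rz":0.04,"jaw":1},{"tx":0,"ty":0,"tz":0,"rx":0,"ry":0,"rz":0,"jaw":1}]}}

```text
clock: 11.78
tool_pos: [0.4447, 0.1452, 0.0766]
orientation: [0.768, 0.64, 0.001, 0.001]
ft_force: [7.2, 0.8, -4.3]
opening: 0.0113
grip_force: 61.2
```

```bash
python3 q.py
```

```text
pos [0.4447 0.1452 0.0766] q6 0.388 ycur -0.1814 t_now [-0.9 -0.2 -0.4] rz -1.328 t_after_turn [-0.  -0.9 -0.4] tilt [ 2.9e-03  4.0e-04 -1.0e+00]
[ 7.24  0.85 -4.26] [ 0.084 -1.442  0.626] 0.011319376357870304 61.19601488113403
```

Request:
{"name": "play_rows", "arguments": {"steps": [{"tx":0,"ty":0,"tz":0,"rx":0,"ry":0,"rz":0.04,"jaw":1},{"tx":0,"ty":0,"tz":0,"rx":0,"ry":0,"rz":0,"jaw":1}]}}

```text
clock: 12.02
tool_pos: [0.4447, 0.1452, 0.0767]
orientation: [0.781, 0.625, 0.001, 0.001]
ft_force: [7.6, 0.4, -3.2]
opening: 0.0108
grip_force: 66.4
```

```bash
python3 q.py
```

```text
pos [0.4447 0.1452 0.0767] q6 0.427 ycur -0.2206 t_now [-0.9 -0.2 -0.3] rz -1.3672 t_after_turn [-0.  -1.  -0.3] tilt [ 3.e-03  2.e-04 -1.e+00]
[ 7.57  0.39 -3.23] [ 0.05  -1.309  1.163] 0.010824646733896598 66.434987783432
```

The torque climbs 0.02 → 0.63 → 1.16 N m, so the screw has bottomed, with contact at tool yaw ≈ -0.135. Now I'll back it off to yaw 1.44.

Request:
{"name": "play_rows", "arguments": {"steps": [{"tx":0,"ty":0,"tz":0,"rx":0,"ry":0,"rz":-0.166,"jaw":1},{"tx":0,"ty":0,"tz":-0.1,"rx":0,"ry":0,"rz":-0.166,"jaw":1},{"tx":0,"ty":0,"tz":-0.1,"rx":0,"ry":0,"rz":-0.166,"jaw":1},{"tx":0,"ty":0,"tz":-0.1,"rx":0,"ry":0,"rz":-0.166,"jaw":1},{"tx":0,"ty":0,"tz":-0.1,"rx":0,"ry":0,"rz":-0.166,"jaw":1},{"tx":0,"ty":0,"tz":-0.1,"rx":0,"ry":0,"rz":-0.166,"jaw":1},{"tx":0,"ty":0,"tz":-0.1,"rx":0,"ry":0,"rz":-0.166,"jaw":1},{"tx":0,"ty":0,"tz":-0.1,"rx":0,"ry":0,"rz":-0.166,"jaw":1},{"tx":0,"ty":0,"tz":-0.1,"rx":0,"ry":0,"rz":-0.166,"jaw":1},{"tx":0,"ty":0,"tz":0,"rx":0,"ry":0,"rz":-0.166,"jaw":1}]}}

```text
clock: 13.28
tool_pos: [0.443, 0.1441, 0.0772]
orientation: [0.064, 0.998, -0.001, -0.0]
ft_force: [-1.0, -5.3, 5.3]
opening: 0.0111
grip_force: 62.0
```

Request:
{"name": "play_rows", "arguments": {"steps": [{"tx":0,"ty":0,"tz":0,"rx":0,"ry":0,"rz":0,"jaw":1},{"tx":0,"ty":0,"tz":0,"rx":0,"ry":0,"rz":0,"jaw":1}]}}

```text
clock: 13.52
tool_pos: [0.443, 0.1442, 0.0772]
orientation: [0.066, 0.998, -0.001, -0.0]
ft_force: [-0.2, -4.9, 4.8]
opening: 0.0108
grip_force: 61.9
```

```bash
python3 q.py
```

```text
pos [0.443  0.1442 0.0772] q6 -1.233 ycur 1.4384 t_now [-1.3  0.3  0.2] rz 0.2918 t_after_turn [-1.1  0.6  0.2] tilt [-0.001  -0.0015 -1.    ]
[-0.23 -4.85  4.82] [-0.84   0.171  0.02 ] 0.010772653915778137 61.902533769607544
```

Request:
{"name": "play_rows", "arguments": {"steps": [{"tx":0,"ty":0,"tz":0,"rx":0,"ry":0,"rz":0,"jaw":-1},{"tx":0,"ty":0,"tz":0,"rx":0,"ry":0,"rz":0,"jaw":-1},{"tx":0,"ty":0,"tz":0,"rx":0,"ry":0,"rz":0,"jaw":-1},{"tx":0,"ty":0,"tz":0,"rx":0,"ry":0,"rz":0,"jaw":-1},{"tx":0,"ty":0,"tz":-30,"rx":0,"ry":0,"rz":0,"jaw":-1},{"tx":0,"ty":0,"tz":-50,"rx":0,"ry":0,"rz":0,"jaw":-1},{"tx":0,"ty":0,"tz":0,"rx":0,"ry":0,"rz":0,"jaw":-1}]}}

```text
clock: 14.4
tool_pos: [0.4464, 0.1457, 0.1619]
orientation: [0.067, 0.998, 0.001, 0.004]
ft_force: [0.3, -0.5, 0.1]
opening: 0.0852
grip_force: 0.0
```

```bash
cat >> h.py <<'E'
OFF=np.array([.002,.0006])
def bars(s,z=.026):
    hsv=cv2.cvtColor(s['img'],cv2.COLOR_RGB2HSV); m=cv2.inRange(hsv,(5,120,60),(16,255,220)); n,l,t,ce=cv2.connectedComponentsWithStats(m)
    for i in range(1,n):
        if 60<t[i,4]<600 and 120<ce[i,1]<290:
            v,u=np.where(l==i); P=np.array([at_z(s,a,b,z)[:2] for a,b in zip(u,v)]); (cx,cy),wh,_=cv2.minAreaRect(P.astype(np.float32)*1000)
            C=P-P.mean(0); d=np.linalg.eigh(C.T@C)[1][:,1]; y=np.arctan2(d[1],d[0])%np.pi
            print('px',ce[i].round(1),t[i,4],'mean',(P.mean(0)+OFF).round(4),'size',np.round(wh),'long yaw',round(y,3))
E
python3 - <<'E'
from h import *
s=snap('top'); bars(s); c=snap('scene'); save(c,'screw.png',(255,165,315,215),10)
plan([.4446,.3193,.1],.855)
E
```

```text
px [ 25.6 132.7] 64 mean [0.7899 1.0523] size [30. 88.] long yaw 1.692
px [246.3 170.7] 158 mean [0.6429 0.2661] size [24. 84.] long yaw 3.09
px [382.5 170.6] 156 mean [ 0.6375 -0.2154] size [85. 24.] long yaw 1.223
px [225.6 231.6] 77 mean [0.4285 0.3345] size [25. 43.] long yaw 2.624
pos [0.4439 0.1451 0.1577] q6 -1.23 ycur 1.4362 t_now [ 22.8 172.7  57.7] rz 0.5812 t_after_turn [113.9 131.9  57.7] tilt [ 1.6e-03  4.0e-04 -1.0e+00]
```

View pics/screw.png

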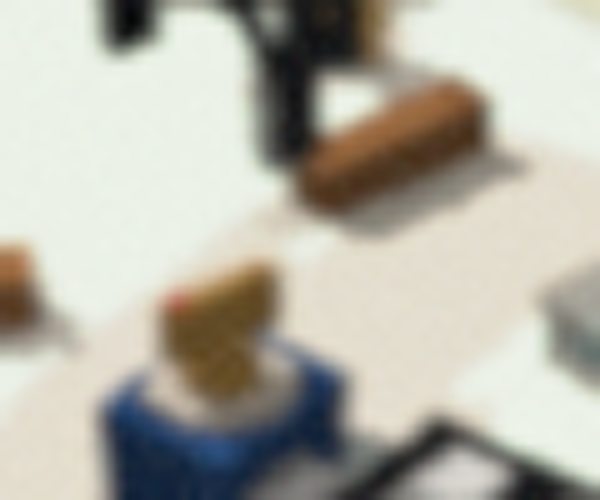

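The screw crop shows the red dot at (178,300) on the near (-x) side, which matches 3.43. Now the near-left blank.

Request:
{"name": "play_rows", "arguments": {"steps": [{"tx":0,"ty":0,"tz":0,"rx":0,"ry":0,"rz":0.16,"jaw":-1},{"tx":0,"ty":0,"tz":0,"rx":0,"ry":0,"rz":0.16,"jaw":-1},{"tx":0,"ty":0,"tz":0,"rx":0,"ry":0,"rz":0.16,"jaw":-1},{"tx":0,"ty":0,"tz":0,"rx":0,"ry":0,"rz":0.1,"jaw":-1},{"tx":38,"ty":44,"tz":0,"rx":0,"ry":0,"rz":0,"jaw":-1},{"tx":38,"ty":44,"tz":0,"rx":0,"ry":0,"rz":0,"jaw":-1},{"tx":38,"ty":44,"tz":20,"rx":0,"ry":0,"rz":0,"jaw":-1},{"tx":0,"ty":0,"tz":30,"rx":0,"ry":0,"rz":0,"jaw":-1},{"tx":0,"ty":0,"tz":0,"rx":0,"ry":0,"rz":0,"jaw":-1},{"tx":0,"ty":0,"tz":0,"rx":0,"ry":0,"rz":0,"jaw":-1}]}}

```text
clock: 15.75
tool_pos: [0.4437, 0.3187, 0.107]
orientation: [0.35, 0.937, -0.0, -0.0]
ft_force: [-0.2, 0.7, 0.9]
opening: 0.0854
grip_force: 0.0
```

Run:
```python
from h import *
s=snap('scene'); bars(s); 
plan([.4446,.3193,.008],.855)
```

```text
px [293.9 179.1] 107 mean [0.6332 0.253 ] size [39. 96.] long yaw 0.06
px [245.8 193.9] 139 mean [0.4334 0.3053] size [40. 77.] long yaw 2.375
px [394.8 235.2] 165 mean [ 0.6274 -0.2256] size [97. 30.] long yaw 1.153
pos [0.4444 0.3189 0.1079] q6 -0.326 ycur 0.855 t_now [ 0.1  0.4 99.9] rz 0.0 t_after_turn [ 0.1  0.4 99.9] tilt [ 7.e-04  3.e-04 -1.e+00]
```

Request:
{"name": "play_rows", "arguments": {"steps": [{"tx":0,"ty":0,"tz":40,"rx":0,"ry":0,"rz":0,"jaw":-1},{"tx":0,"ty":0,"tz":40,"rx":0,"ry":0,"rz":0,"jaw":-1},{"tx":0,"ty":0,"tz":20,"rx":0,"ry":0,"rz":0,"jaw":-0.5},{"tx":0,"ty":0,"tz":0,"rx":0,"ry":0,"rz":0,"jaw":0},{"tx":0,"ty":0,"tz":0,"rx":0,"ry":0,"rz":0,"jaw":1},{"tx":0,"ty":0,"tz":0,"rx":0,"ry":0,"rz":0,"jaw":1},{"tx":0,"ty":0,"tz":0,"rx":0,"ry":0,"rz":0,"jaw":1},{"tx":0,"ty":0,"tz":0,"rx":0,"ry":0,"rz":0,"jaw":1},{"tx":0,"ty":0,"tz":-40,"rx":0,"ry":0,"rz":0,"jaw":1},{"tx":0,"ty":0,"tz":-40,"rx":0,"ry":0,"rz":0,"jaw":1}]}}

```text
clock: 17.05
tool_pos: [0.4437, 0.3193, 0.0885]
orientation: [0.35, 0.937, -0.0, -0.0]
ft_force: [1.4, 0.8, -0.4]
opening: 0.0247
grip_force: 59.8
```

Run:
```python
from h import *
print(st()['opening'],st()['grip_force']); plan([.4553,.0681,.16],1.721)
```

```text
0.024691866293216194 59.79363799095154
pos [0.4437 0.3193 0.0885] q6 -0.326 ycur 0.8559 t_now [-173.4 -182.   -71.5] rz -0.8651 t_after_turn [  26.1 -250.1  -71.5] tilt [-1.e-04 -0.e+00 -1.e+00]
```

Request:
{"name": "play_rows", "arguments": {"steps": [{"tx":0,"ty":0,"tz":-36,"rx":0,"ry":0,"rz":-0.145,"jaw":1},{"tx":0,"ty":0,"tz":-36,"rx":0,"ry":0,"rz":-0.145,"jaw":1},{"tx":0,"ty":0,"tz":0,"rx":0,"ry":0,"rz":-0.145,"jaw":1},{"tx":0,"ty":0,"tz":0,"rx":0,"ry":0,"rz":-0.145,"jaw":1},{"tx":0,"ty":0,"tz":0,"rx":0,"ry":0,"rz":-0.145,"jaw":1},{"tx":0,"ty":0,"tz":0,"rx":0,"ry":0,"rz":-0.14,"jaw":1},{"tx":5,"ty":-50,"tz":0,"rx":0,"ry":0,"rz":0,"jaw":1},{"tx":5,"ty":-50,"tz":0,"rx":0,"ry":0,"rz":0,"jaw":1},{"tx":5,"ty":-50,"tz":0,"rx":0,"ry":0,"rz":0,"jaw":1},{"tx":5,"ty":-50,"tz":0,"rx":0,"ry":0,"rz":0,"jaw":1}]}}

```text
clock: 18.3
tool_pos: [0.4542, 0.1172, 0.1602]
orientation: [-0.075, 0.997, 0.0, 0.001]
ft_force: [0.3, -0.1, -0.5]
opening: 0.0245
grip_force: 59.8
```

Request:
{"name": "play_rows", "arguments": {"steps": [{"tx":6,"ty":-50,"tz":0,"rx":0,"ry":0,"rz":0,"jaw":1},{"tx":0,"ty":0,"tz":0,"rx":0,"ry":0,"rz":0,"jaw":1},{"tx":0,"ty":0,"tz":0,"rx":0,"ry":0,"rz":0,"jaw":1}]}}

```text
clock: 18.68
tool_pos: [0.4558, 0.0685, 0.1598]
orientation: [-0.075, 0.997, 0.0, 0.001]
ft_force: [-0.8, -0.4, -0.5]
opening: 0.0245
grip_force: 59.8
```

Run:
```python
from h import *
print(st()['opening'],st()['grip_force']); plan([.4553,.0681,.0395],1.721)
s=snap('scene'); save(s,'held.png',(245,150,365,240),6)
```

```text
0.024547034721313532 59.81434106826782
pos [0.4558 0.0685 0.1598] q6 -1.683 ycur 1.72 t_now [  0.7  -0.3 120.3] rz -0.001 t_after_turn [  0.7  -0.3 120.3] tilt [ 1.2e-03  5.0e-04 -1.0e+00]
```

View pics/held.png

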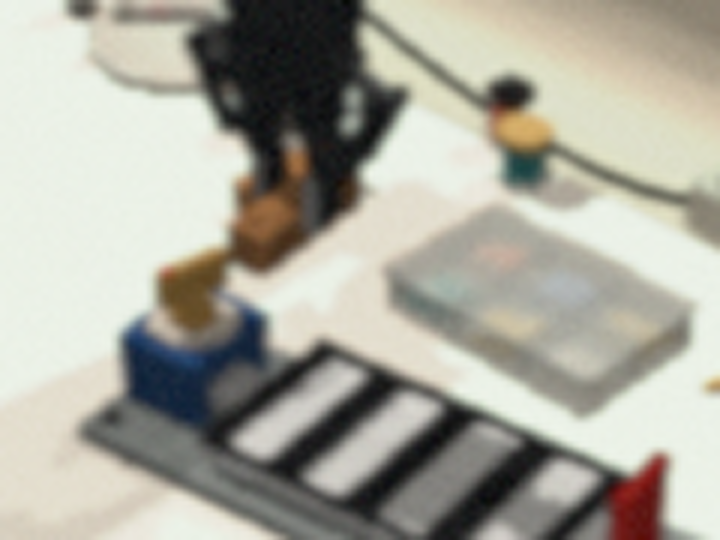

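The blank is held level, with its end at picture (265,225), above the first lane. Lowering.

Request:
{"name": "play_rows", "arguments": {"steps": [{"tx":0.7,"ty":-0.3,"tz":40,"rx":0,"ry":0,"rz":0,"jaw":1},{"tx":0,"ty":0,"tz":40,"rx":0,"ry":0,"rz":0,"jaw":1},{"tx":0,"ty":0,"tz":20,"rx":0,"ry":0,"rz":0,"jaw":1},{"tx":0,"ty":0,"tz":10,"rx":0,"ry":0,"rz":0,"jaw":1},{"tx":0,"ty":0,"tz":5,"rx":0,"ry":0,"rz":0,"jaw":1},{"tx":0,"ty":0,"tz":4,"rx":0,"ry":0,"rz":0,"jaw":1},{"tx":0,"ty":0,"tz":1,"rx":0,"ry":0,"rz":0,"jaw":1},{"tx":0,"ty":0,"tz":0,"rx":0,"ry":0,"rz":0,"jaw":1}]}}

```text
clock: 19.73
tool_pos: [0.4553, 0.0679, 0.0396]
orientation: [-0.075, 0.997, -0.0, 0.0]
ft_force: [0.1, 0.3, -0.7]
opening: 0.0245
grip_force: 59.8
```

Run:
```python
from h import *
print(st()['opening'],st()['ft_force']); plan([.4553,.0681,.0395],1.721)
```

```text
0.024507583015746598 [ 0.07110808  0.29318377 -0.6509681 ]
pos [0.4553 0.0679 0.0396] q6 -1.684 ycur 1.7209 t_now [-0.   0.2  0.1] rz -0.0001 t_after_turn [-0.   0.2  0.1] tilt [ 9.e-04  1.e-04 -1.e+00]
```

Request:
{"name": "play_rows", "arguments": {"steps": [{"tx":0,"ty":0,"tz":0.5,"rx":0,"ry":0,"rz":0,"jaw":1},{"tx":0,"ty":0,"tz":0,"rx":0,"ry":0,"rz":0,"jaw":0.15},{"tx":0,"ty":0,"tz":0,"rx":0,"ry":0,"rz":0,"jaw":0.1},{"tx":0,"ty":0,"tz":0,"rx":0,"ry":0,"rz":0,"jaw":0},{"tx":0,"ty":0,"tz":-20,"rx":0,"ry":0,"rz":0,"jaw":0},{"tx":0,"ty":0,"tz":-50,"rx":0,"ry":0,"rz":0,"jaw":0},{"tx":0,"ty":0,"tz":-50,"rx":0,"ry":0,"rz":0,"jaw":-1}]}}

```text
clock: 20.6
tool_pos: [0.4543, 0.0678, 0.1595]
orientation: [-0.075, 0.997, 0.0, -0.001]
ft_force: [0.1, -0.6, -0.6]
opening: 0.0596
grip_force: 0.0
```

Run:
```python
from h import *
plan([.6431,.2662,.1],1.515)
```

```text
pos [0.4543 0.0678 0.1595] q6 -1.684 ycur 1.721 t_now [-216.5  167.9   59.2] rz 0.206 t_after_turn [-177.6  208.6   59.2] tilt [-1.3e-03 -1.0e-04 -1.0e+00]
```

Request:
{"name": "play_rows", "arguments": {"steps": [{"tx":0,"ty":0,"tz":0,"rx":0,"ry":0,"rz":0.103,"jaw":-1},{"tx":0,"ty":0,"tz":0,"rx":0,"ry":0,"rz":0.103,"jaw":-1},{"tx":-36,"ty":42,"tz":0,"rx":0,"ry":0,"rz":0,"jaw":-1},{"tx":-36,"ty":42,"tz":0,"rx":0,"ry":0,"rz":0,"jaw":-1},{"tx":-36,"ty":42,"tz":0,"rx":0,"ry":0,"rz":0,"jaw":-1},{"tx":-35,"ty":41,"tz":20,"rx":0,"ry":0,"rz":0,"jaw":-1},{"tx":-35,"ty":41,"tz":30,"rx":0,"ry":0,"rz":0,"jaw":-1},{"tx":0,"ty":0,"tz":0,"rx":0,"ry":0,"rz":0,"jaw":-1},{"tx":0,"ty":0,"tz":0,"rx":0,"ry":0,"rz":0,"jaw":-1}]}}

```text
clock: 21.72
tool_pos: [0.6438, 0.2654, 0.1078]
orientation: [0.028, 1.0, -0.0, -0.001]
ft_force: [-0.2, 0.7, 1.2]
opening: 0.0851
grip_force: 0.0
```

Run:
```python
from h import *
s=snap('scene'); bars(s); s=snap('top'); bars(s)
plan([.6431,.2662,.008],1.515)
save(s,'top2.png',(200,130,420,265),3.6)
```

```text
px [293.8 179.2] 111 mean [0.6326 0.2527] size [39. 96.] long yaw 0.065
px [293.8 215.6] 192 mean [0.468  0.0832] size [102.  41.] long yaw 0.233
px [394.9 235.4] 179 mean [ 0.6269 -0.2262] size [96. 33.] long yaw 1.138
px [217.4 249.8] 63 mean [0.1825 0.1265] size [45. 29.] long yaw 1.056
px [ 26.  132.5] 63 mean [0.7905 1.0511] size [30. 88.] long yaw 1.705
px [382.5 170.8] 161 mean [ 0.6368 -0.2153] size [85. 25.] long yaw 1.229
px [301.5 222.5] 222 mean [0.457  0.0724] size [88. 31.] long yaw 0.184
pos [0.645  0.2652 0.1112] q6 -1.198 ycur 1.5144 t_now [  2.3   0.8 103.1] rz -0.0006 t_after_turn [  2.3   0.8 103.1] tilt [ 3.2e-03  8.0e-04 -1.0e+00]
```

View pics/top2.png

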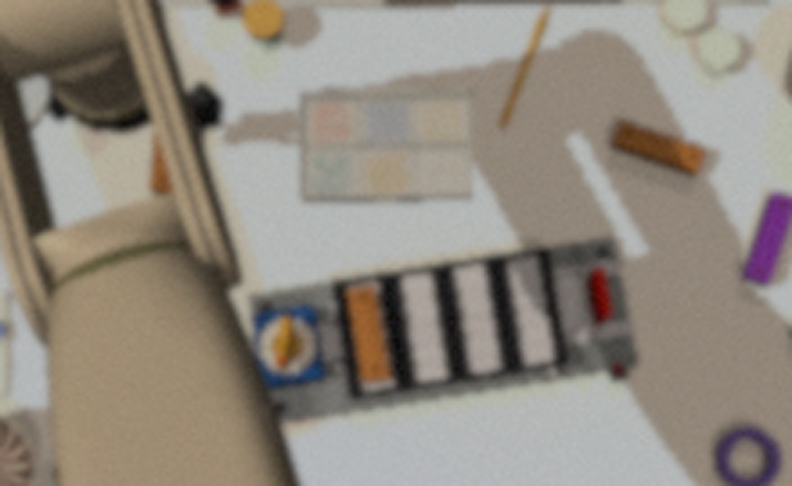

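The top view shows the first blank flat in the left lane (370,335), and the far-left blank has not moved. Grasping that one.

Request:
{"name": "play_rows", "arguments": {"steps": [{"tx":1,"ty":0.8,"tz":40,"rx":0,"ry":0,"rz":0,"jaw":-1},{"tx":0,"ty":0,"tz":40,"rx":0,"ry":0,"rz":0,"jaw":-1},{"tx":0,"ty":0,"tz":20,"rx":0,"ry":0,"rz":0,"jaw":-0.7},{"tx":0,"ty":0,"tz":0,"rx":0,"ry":0,"rz":0,"jaw":-0.3},{"tx":0,"ty":0,"tz":0,"rx":0,"ry":0,"rz":0,"jaw":-0.1}]}}

```text
clock: 22.45
tool_pos: [0.6449, 0.2668, 0.0115]
orientation: [0.028, 1.0, 0.001, 0.002]
ft_force: [0.2, 0.5, 0.0]
opening: 0.0469
grip_force: 0.0
```

Run:
```python
from h import *
plan([.6431,.2662,.008],1.515); print(st()['ft_force'],st()['opening'])
```

```text
pos [0.6449 0.2668 0.0115] q6 -1.196 ycur 1.5147 t_now [ 1.8 -0.7  3.5] rz -0.0003 t_after_turn [ 1.8 -0.7  3.5] tilt [ 0.0036  0.0012 -1.    ]
[0.23557697 0.46242846 0.02239142] 0.046892032241328256
```

Request:
{"name": "play_rows", "arguments": {"steps": [{"tx":1,"ty":0,"tz":3.3,"rx":0,"ry":0,"rz":0,"jaw":0.2},{"tx":0,"ty":0,"tz":0,"rx":0,"ry":0,"rz":0,"jaw":1},{"tx":0,"ty":0,"tz":0,"rx":0,"ry":0,"rz":0,"jaw":1},{"tx":0,"ty":0,"tz":0,"rx":0,"ry":0,"rz":0,"jaw":1},{"tx":0,"ty":0,"tz":0,"rx":0,"ry":0,"rz":0,"jaw":1},{"tx":0,"ty":0,"tz":-50,"rx":0,"ry":0,"rz":0,"jaw":1},{"tx":0,"ty":0,"tz":-50,"rx":0,"ry":0,"rz":0,"jaw":1},{"tx":0,"ty":0,"tz":-50,"rx":0,"ry":0,"rz":0,"jaw":1}]}}

```text
clock: 23.45
tool_pos: [0.6419, 0.2665, 0.1566]
orientation: [0.028, 1.0, -0.0, -0.0]
ft_force: [0.3, 0.3, -0.6]
opening: 0.0245
grip_force: 59.7
```

Run:
```python
from h import *
print(st()['opening'],st()['grip_force']); plan([.4786,-.0861,.15],1.721)
```

```text
0.0245132338121638 59.727333784103394
pos [0.6419 0.2665 0.1566] q6 -1.195 ycur 1.5151 t_now [ 143.4 -361.1    6.8] rz -0.2059 t_after_turn [ 214.2 -324.1    6.8] tilt [-6.e-04 -2.e-04 -1.e+00]
```

Request:
{"name": "play_rows", "arguments": {"steps": [{"tx":0,"ty":0,"tz":0,"rx":0,"ry":0,"rz":-0.103,"jaw":1},{"tx":0,"ty":0,"tz":0,"rx":0,"ry":0,"rz":-0.103,"jaw":1},{"tx":30,"ty":-46,"tz":0,"rx":0,"ry":0,"rz":0,"jaw":1},{"tx":31,"ty":-46,"tz":0,"rx":0,"ry":0,"rz":0,"jaw":1},{"tx":31,"ty":-46,"tz":0,"rx":0,"ry":0,"rz":0,"jaw":1},{"tx":31,"ty":-46,"tz":0,"rx":0,"ry":0,"rz":0,"jaw":1},{"tx":31,"ty":-47,"tz":0,"rx":0,"ry":0,"rz":0,"jaw":1},{"tx":30,"ty":-47,"tz":0,"rx":0,"ry":0,"rz":0,"jaw":1},{"tx":30,"ty":-46,"tz":7,"rx":0,"ry":0,"rz":0,"jaw":1},{"tx":0,"ty":0,"tz":0,"rx":0,"ry":0,"rz":0,"jaw":1}]}}

```text
clock: 24.7
tool_pos: [0.4773, -0.0887, 0.1478]
orientation: [-0.073, 0.997, -0.0, -0.001]
ft_force: [1.1, 0.2, -0.5]
opening: 0.0244
grip_force: 59.7
```

Request:
{"name": "play_rows", "arguments": {"steps": [{"tx":0,"ty":0,"tz":0,"rx":0,"ry":0,"rz":0,"jaw":1}]}}

```text
clock: 24.82
tool_pos: [0.4792, -0.0858, 0.1485]
orientation: [-0.075, 0.997, 0.0, 0.0]
ft_force: [-0.4, 0.1, -0.7]
opening: 0.0249
grip_force: 59.7
```

Run:
```python
from h import *
print(st()['opening'],st()['grip_force']); plan([.4786,-.0861,.0395],1.721)
s=snap('scene'); bars(s)
```

```text
0.024869121507674206 59.679973125457764
pos [ 0.4792 -0.0858  0.1485] q6 -2.003 ycur 1.72 t_now [  0.7  -0.3 109. ] rz -0.001 t_after_turn [  0.7  -0.3 109. ] tilt [ 4.e-04  4.e-04 -1.e+00]
px [331.4 205.5] 120 mean [0.6052 0.0298] size [105.  37.] long yaw 0.43
px [293.8 215.6] 190 mean [0.4679 0.0831] size [102.  41.] long yaw 0.227
px [394.8 235.2] 165 mean [ 0.6274 -0.2256] size [97. 30.] long yaw 1.153
px [217.5 249.7] 63 mean [0.183  0.1267] size [50. 30.] long yaw 1.081
```

Request:
{"name": "play_rows", "arguments": {"steps": [{"tx":0.7,"ty":-0.3,"tz":40,"rx":0,"ry":0,"rz":0,"jaw":1},{"tx":0,"ty":0,"tz":40,"rx":0,"ry":0,"rz":0,"jaw":1},{"tx":0,"ty":0,"tz":15,"rx":0,"ry":0,"rz":0,"jaw":1},{"tx":0,"ty":0,"tz":6,"rx":0,"ry":0,"rz":0,"jaw":1},{"tx":0,"ty":0,"tz":4,"rx":0,"ry":0,"rz":0,"jaw":1},{"tx":0,"ty":0,"tz":3,"rx":0,"ry":0,"rz":0,"jaw":1},{"tx":0,"ty":0,"tz":1,"rx":0,"ry":0,"rz":0,"jaw":1},{"tx":0,"ty":0,"tz":0,"rx":0,"ry":0,"rz":0,"jaw":1}]}}

```text
clock: 25.88
tool_pos: [0.4787, -0.0864, 0.0397]
orientation: [-0.075, 0.997, -0.0, 0.0]
ft_force: [-0.5, 0.4, -1.0]
opening: 0.0248
grip_force: 59.7
```

Run:
```python
from h import *
print(st()['opening'],st()['ft_force']); plan([.4786,-.0861,.0395],1.721)
```

```text
0.024769523727723116 [-0.54191836  0.39720662 -0.95218105]
pos [ 0.4787 -0.0864  0.0397] q6 -2.005 ycur 1.7208 t_now [0.1 0.3 0.2] rz -0.0002 t_after_turn [0.1 0.3 0.2] tilt [ 6.e-04 -2.e-04 -1.e+00]
```

Request:
{"name": "play_rows", "arguments": {"steps": [{"tx":0,"ty":0,"tz":0.5,"rx":0,"ry":0,"rz":0,"jaw":1},{"tx":0,"ty":0,"tz":0,"rx":0,"ry":0,"rz":0,"jaw":0.15},{"tx":0,"ty":0,"tz":0,"rx":0,"ry":0,"rz":0,"jaw":0.1},{"tx":0,"ty":0,"tz":0,"rx":0,"ry":0,"rz":0,"jaw":0},{"tx":0,"ty":0,"tz":-20,"rx":0,"ry":0,"rz":0,"jaw":0},{"tx":0,"ty":0,"tz":-50,"rx":0,"ry":0,"rz":0,"jaw":0},{"tx":0,"ty":0,"tz":-50,"rx":0,"ry":0,"rz":0,"jaw":-1},{"tx":0,"ty":0,"tz":0,"rx":0,"ry":0,"rz":0,"jaw":-1}]}}

```text
clock: 26.88
tool_pos: [0.4817, -0.0871, 0.1641]
orientation: [-0.075, 0.997, -0.002, 0.004]
ft_force: [0.3, -0.3, -0.1]
opening: 0.0767
grip_force: 0.0
```

Run:
```python
from h import *
plan([.637,-.2154,.1],-.35); s=snap('scene'); bars(s); s=snap('top'); bars(s)
```

```text
pos [ 0.4817 -0.0871  0.1641] q6 -2.005 ycur 1.7211 t_now [-133.8 -149.8   65.8] rz -1.0705 t_after_turn [  67.3 -189.2   65.8] tilt [ 0.0089 -0.0026 -1.    ]
px [293.8 215.5] 188 mean [0.468  0.0836] size [103.  39.] long yaw 0.213
px [332.5 231.7] 222 mean [ 0.4974 -0.0693] size [102.  43.] long yaw 0.169
px [394.9 235.3] 166 mean [ 0.6273 -0.2259] size [97. 30.] long yaw 1.153
px [382.2 170.8] 167 mean [ 0.6368 -0.2141] size [85. 28.] long yaw 1.242
px [301.5 222.5] 218 mean [0.4569 0.0723] size [86. 31.] long yaw 0.176
px [347.5 221.1] 111 mean [ 0.4598 -0.0873] size [46. 34.] long yaw 0.44
```

Request:
{"name": "play_rows", "arguments": {"steps": [{"tx":0,"ty":0,"tz":0,"rx":0,"ry":0,"rz":0.1726,"jaw":-1},{"tx":0,"ty":0,"tz":0,"rx":0,"ry":0,"rz":0.1726,"jaw":-1},{"tx":0,"ty":0,"tz":0,"rx":0,"ry":0,"rz":0.1726,"jaw":-1},{"tx":0,"ty":0,"tz":0,"rx":0,"ry":0,"rz":0.1726,"jaw":-1},{"tx":0,"ty":0,"tz":0,"rx":0,"ry":0,"rz":0.1726,"jaw":-1},{"tx":0,"ty":0,"tz":0,"rx":0,"ry":0,"rz":0.1726,"jaw":-1},{"tx":0,"ty":0,"tz":0,"rx":0,"ry":0,"rz":0.1726,"jaw":-1},{"tx":0,"ty":0,"tz":0,"rx":0,"ry":0,"rz":0.1726,"jaw":-1},{"tx":0,"ty":0,"tz":0,"rx":0,"ry":0,"rz":0.1726,"jaw":-1},{"tx":0,"ty":0,"tz":0,"rx":0,"ry":0,"rz":0.1726,"jaw":-1}]}}

```text
clock: 28.22
tool_pos: [0.4771, -0.0858, 0.1564]
orientation: [0.711, 0.703, -0.001, -0.002]
ft_force: [-0.2, 0.6, -0.3]
opening: 0.0855
grip_force: 0.0
```

Request:
{"name": "play_rows", "arguments": {"steps": [{"tx":0,"ty":0,"tz":0,"rx":0,"ry":0,"rz":0.1726,"jaw":-1},{"tx":0,"ty":0,"tz":0,"rx":0,"ry":0,"rz":0.1726,"jaw":-1},{"tx":-17,"ty":47,"tz":0,"rx":0,"ry":0,"rz":0,"jaw":-1},{"tx":-17,"ty":47,"tz":0,"rx":0,"ry":0,"rz":0,"jaw":-1},{"tx":-17,"ty":47,"tz":20,"rx":0,"ry":0,"rz":0,"jaw":-1},{"tx":-17,"ty":47,"tz":30,"rx":0,"ry":0,"rz":0,"jaw":-1},{"tx":0,"ty":0,"tz":0,"rx":0,"ry":0,"rz":0,"jaw":-1},{"tx":0,"ty":0,"tz":0,"rx":0,"ry":0,"rz":0,"jaw":-1}]}}

```text
clock: 29.22
tool_pos: [0.6304, -0.2139, 0.1067]
orientation: [0.82, 0.573, -0.001, -0.002]
ft_force: [-0.2, 0.0, 0.3]
opening: 0.0851
grip_force: 0.0
```

Run:
```python
from h import *
plan([.637,-.2150,.008],-.345); s=snap('scene'); bars(s); s=snap('top'); bars(s); save(s,'top3.png',(255,140,415,250),5)
```

```text
pos [ 0.6304 -0.2139  0.1067] q6 -0.054 ycur -0.3504 t_now [ 1.2  6.9 98.7] rz -0.0054 t_after_turn [ 1.2  6.9 98.7] tilt [-0.0034  0.0017 -1.    ]
px [293.7 215.5] 186 mean [0.4677 0.0837] size [102.  39.] long yaw 0.215
px [332.4 231.6] 223 mean [ 0.4973 -0.0688] size [105.  43.] long yaw 0.169
px [394.9 235.2] 165 mean [ 0.6275 -0.2257] size [96. 30.] long yaw 1.157
px [217.2 249.2] 63 mean [0.1837 0.1291] size [53. 29.] long yaw 1.251
px [346.2 212.9] 221 mean [ 0.4884 -0.0836] size [91. 34.] long yaw 0.031
px [301.5 222.7] 219 mean [0.4561 0.0723] size [87. 32.] long yaw 0.189
```

View pics/top3.png

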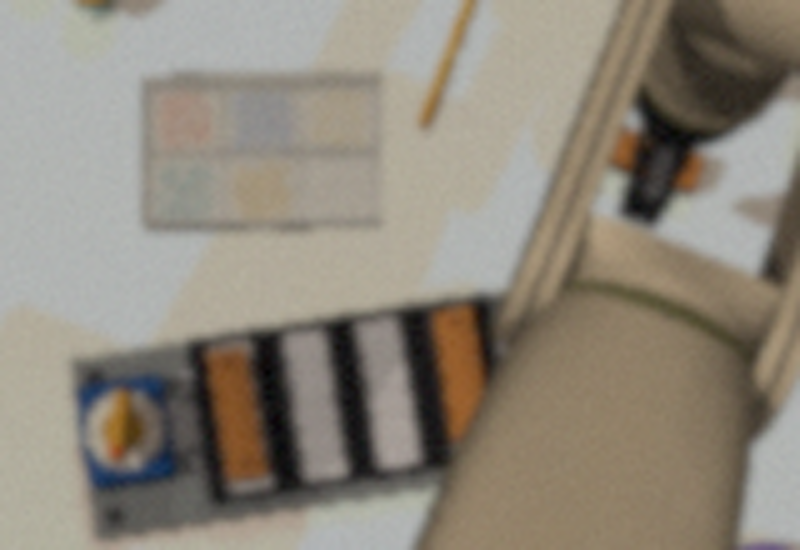

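The second blank lies in the right lane (460,375), and the third is still under the gripper (660,160). Descending.

Request:
{"name": "play_rows", "arguments": {"steps": [{"tx":0,"ty":4,"tz":40,"rx":0,"ry":0,"rz":0,"jaw":-1},{"tx":0,"ty":0,"tz":40,"rx":0,"ry":0,"rz":0,"jaw":-1},{"tx":0,"ty":0,"tz":17,"rx":0,"ry":0,"rz":0,"jaw":-0.7},{"tx":0,"ty":0,"tz":0,"rx":0,"ry":0,"rz":0,"jaw":-0.3},{"tx":0,"ty":0,"tz":0,"rx":0,"ry":0,"rz":0,"jaw":-0.1}]}}

```text
clock: 29.95
tool_pos: [0.6371, -0.2165, 0.0146]
orientation: [0.819, 0.573, 0.001, 0.002]
ft_force: [-0.1, 0.2, -0.4]
opening: 0.0467
grip_force: 0.0
```

Run:
```python
from h import *
plan([.637,-.2150,.008],-.345); print(st()['ft_force'],st()['opening'])
```

```text
pos [ 0.6371 -0.2165  0.0146] q6 -0.054 ycur -0.35 t_now [ 1.4 -0.6  6.6] rz -0.005 t_after_turn [ 1.4 -0.6  6.6] tilt [ 0.0035 -0.0015 -1.    ]
[-0.12452898  0.22969406 -0.42896226] 0.046747374256617256
```

Request:
{"name": "play_rows", "arguments": {"steps": [{"tx":1,"ty":0,"tz":5,"rx":0,"ry":0,"rz":0,"jaw":-0.1},{"tx":0,"ty":0,"tz":0,"rx":0,"ry":0,"rz":0,"jaw":0.2},{"tx":0,"ty":0,"tz":0,"rx":0,"ry":0,"rz":0,"jaw":1},{"tx":0,"ty":0,"tz":0,"rx":0,"ry":0,"rz":0,"jaw":1},{"tx":0,"ty":0,"tz":0,"rx":0,"ry":0,"rz":0,"jaw":1},{"tx":0,"ty":0,"tz":0,"rx":0,"ry":0,"rz":0,"jaw":1}]}}

```text
clock: 30.7
tool_pos: [0.6364, -0.2153, 0.0076]
orientation: [0.819, 0.573, 0.0, 0.001]
ft_force: [-0.4, 1.1, 4.8]
opening: 0.0249
grip_force: 60.8
```

Run:
```python
from h import *
plan([.637,-.2150,.008],-.345); print(st()['ft_force'],st()['opening'])
```

```text
pos [ 0.6364 -0.2153  0.0076] q6 -0.052 ycur -0.3502 t_now [ 0.5  0.5 -0.4] rz -0.0052 t_after_turn [ 0.5  0.5 -0.4] tilt [ 1.1e-03 -5.0e-04 -1.0e+00]
[-0.4137568   1.11761631  4.76630653] 0.024865689684561994
```

Request:
{"name": "play_rows", "arguments": {"steps": [{"tx":0,"ty":0,"tz":-40,"rx":0,"ry":0,"rz":0,"jaw":1},{"tx":0,"ty":0,"tz":-50,"rx":0,"ry":0,"rz":0,"jaw":1},{"tx":0,"ty":0,"tz":-50,"rx":0,"ry":0,"rz":0,"jaw":1},{"tx":0,"ty":0,"tz":0,"rx":0,"ry":0,"rz":0,"jaw":1}]}}

```text
clock: 31.2
tool_pos: [0.6389, -0.2164, 0.153]
orientation: [0.819, 0.573, 0.002, 0.004]
ft_force: [1.0, -0.8, -0.6]
opening: 0.0245
grip_force: 60.1
```

Run:
```python
from h import *
plan([.4630,.0167,.15],1.721); print(st()['ft_force'],st()['opening'])
```

```text
pos [ 0.6389 -0.2164  0.153 ] q6 -0.052 ycur -0.3502 t_now [ 158.6 -245.2    0.6] rz 1.0704 t_after_turn [-139.1 -256.8    0.6] tilt [ 0.0087 -0.0037 -1.    ]
[ 0.9913654  -0.82020735 -0.60341165] 0.0245368235399676
```

Request:
{"name": "play_rows", "arguments": {"steps": [{"tx":0,"ty":0,"tz":0,"rx":0,"ry":0,"rz":0.153,"jaw":1},{"tx":0,"ty":0,"tz":0,"rx":0,"ry":0,"rz":0.153,"jaw":1},{"tx":0,"ty":0,"tz":0,"rx":0,"ry":0,"rz":0.153,"jaw":1},{"tx":0,"ty":0,"tz":0,"rx":0,"ry":0,"rz":0.153,"jaw":1},{"tx":0,"ty":0,"tz":0,"rx":0,"ry":0,"rz":0.153,"jaw":1},{"tx":0,"ty":0,"tz":0,"rx":0,"ry":0,"rz":0.153,"jaw":1},{"tx":0,"ty":0,"tz":0,"rx":0,"ry":0,"rz":0.152,"jaw":1},{"tx":-23,"ty":-43,"tz":0,"rx":0,"ry":0,"rz":0,"jaw":1},{"tx":-23,"ty":-43,"tz":0,"rx":0,"ry":0,"rz":0,"jaw":1},{"tx":-23,"ty":-43,"tz":0,"rx":0,"ry":0,"rz":0,"jaw":1}]}}

```text
clock: 32.45
tool_pos: [0.5463, -0.0966, 0.1449]
orientation: [0.997, 0.075, -0.001, -0.001]
ft_force: [1.0, 0.8, -0.6]
opening: 0.025
grip_force: 60.1
```

Request:
{"name": "play_rows", "arguments": {"steps": [{"tx":-23,"ty":-43,"tz":0,"rx":0,"ry":0,"rz":0,"jaw":1},{"tx":-23,"ty":-43,"tz":0,"rx":0,"ry":0,"rz":0,"jaw":1},{"tx":-23,"ty":-41,"tz":0,"rx":0,"ry":0,"rz":0,"jaw":1},{"tx":0,"ty":0,"tz":0,"rx":0,"ry":0,"rz":0,"jaw":1},{"tx":0,"ty":0,"tz":0,"rx":0,"ry":0,"rz":0,"jaw":1},{"tx":0,"ty":0,"tz":0,"rx":0,"ry":0,"rz":0,"jaw":1}]}}

```text
clock: 33.2
tool_pos: [0.4613, 0.0166, 0.1465]
orientation: [0.997, 0.075, -0.0, 0.0]
ft_force: [-0.0, -0.5, -0.3]
opening: 0.0249
grip_force: 60.1
```

Run:
```python
from h import *
plan([.4630,.0167,.0395],1.721); print(st()['ft_force'],st()['opening']); s=snap('scene'); bars(s)
```

```text
pos [0.4613 0.0166 0.1465] q6 1.346 ycur -1.4211 t_now [  1.7   0.2 107. ] rz -0.0005 t_after_turn [  1.7   0.2 107. ] tilt [-4.e-04 -2.e-04 -1.e+00]
[-0.04753532 -0.52468426 -0.31266235] 0.02488645606444043
px [302.4 195.9] 105 mean [0.5739 0.1464] size [90. 36.] long yaw 0.501
px [293.8 215.6] 194 mean [0.4677 0.0832] size [103.  41.] long yaw 0.221
px [332.3 232. ] 219 mean [ 0.4958 -0.0698] size [101.  42.] long yaw 0.166
px [217.  248.9] 64 mean [0.1839 0.1305] size [46. 25.] long yaw 1.383
```

Request:
{"name": "play_rows", "arguments": {"steps": [{"tx":1.7,"ty":0.2,"tz":40,"rx":0,"ry":0,"rz":0,"jaw":1},{"tx":0,"ty":0,"tz":38,"rx":0,"ry":0,"rz":0,"jaw":1},{"tx":0,"ty":0,"tz":15,"rx":0,"ry":0,"rz":0,"jaw":1},{"tx":0,"ty":0,"tz":6,"rx":0,"ry":0,"rz":0,"jaw":1},{"tx":0,"ty":0,"tz":4,"rx":0,"ry":0,"rz":0,"jaw":1},{"tx":0,"ty":0,"tz":3,"rx":0,"ry":0,"rz":0,"jaw":1},{"tx":0,"ty":0,"tz":1,"rx":0,"ry":0,"rz":0,"jaw":1},{"tx":0,"ty":0,"tz":0,"rx":0,"ry":0,"rz":0,"jaw":1}]}}

```text
clock: 34.25
tool_pos: [0.463, 0.0174, 0.0402]
orientation: [0.997, 0.075, 0.0, 0.0]
ft_force: [-0.8, -0.3, -0.4]
opening: 0.0243
grip_force: 60.1
```

Run:
```python
from h import *
print(st()['opening'],st()['ft_force']); plan([.4630,.0167,.0395],1.721)
```

```text
0.024273715843199886 [-0.76954373 -0.26178106 -0.38183342]
pos [0.463  0.0174 0.0402] q6 1.347 ycur -1.4201 t_now [-0.1  0.7  0.7] rz 0.0005 t_after_turn [-0.1  0.7  0.7] tilt [ 7.e-04 -1.e-04 -1.e+00]
```

Request:
{"name": "play_rows", "arguments": {"steps": [{"tx":0,"ty":0.6,"tz":1.2,"rx":0,"ry":0,"rz":0,"jaw":1},{"tx":0,"ty":0,"tz":0,"rx":0,"ry":0,"rz":0,"jaw":0.15},{"tx":0,"ty":0,"tz":0,"rx":0,"ry":0,"rz":0,"jaw":0.15},{"tx":0,"ty":0,"tz":0,"rx":0,"ry":0,"rz":0,"jaw":0.1},{"tx":0,"ty":0,"tz":-20,"rx":0,"ry":0,"rz":0,"jaw":0.1},{"tx":0,"ty":0,"tz":-50,"rx":0,"ry":0,"rz":0,"jaw":0},{"tx":0,"ty":0,"tz":-50,"rx":0,"ry":0,"rz":0,"jaw":0},{"tx":0,"ty":0,"tz":0,"rx":0,"ry":0,"rz":0,"jaw":0}]}}

```text
clock: 35.25
tool_pos: [0.4662, 0.0166, 0.1638]
orientation: [0.997, 0.075, 0.005, 0.001]
ft_force: [0.4, -0.2, -0.1]
opening: 0.0429
grip_force: 0.0
```

Run:
```python
from h import *
plan([.4875,-.1485,.14],1.721); print(st()['opening'])
```

```text
pos [0.4662 0.0166 0.1638] q6 1.346 ycur -1.4202 t_now [ -3.9 166.4  24.1] rz 0.0004 t_after_turn [ -3.8 166.4  24.1] tilt [ 9.1e-03 -7.0e-04 -1.0e+00]
0.0429119967883186
```

Request:
{"name": "play_rows", "arguments": {"steps": [{"tx":0,"ty":56,"tz":0,"rx":0,"ry":0,"rz":0,"jaw":0},{"tx":0,"ty":56,"tz":0,"rx":0,"ry":0,"rz":0,"jaw":0},{"tx":-1,"ty":54,"tz":12,"rx":0,"ry":0,"rz":0,"jaw":0},{"tx":0,"ty":0,"tz":0,"rx":0,"ry":0,"rz":0,"jaw":0},{"tx":0,"ty":0,"tz":0,"rx":0,"ry":0,"rz":0,"jaw":0}]}}

```text
clock: 35.88
tool_pos: [0.486, -0.1471, 0.1455]
orientation: [0.997, 0.075, -0.001, -0.001]
ft_force: [-0.4, 0.5, 0.3]
opening: 0.0425
grip_force: 0.0
```

Run:
```python
from h import *
plan([.4875,-.1485,.061],1.721); s=snap('scene'); save(s,'lanes.png',(265,170,385,270),6)
```

```text
pos [ 0.486  -0.1471  0.1455] q6 1.026 ycur -1.4211 t_now [ 1.4  1.7 84.5] rz -0.0005 t_after_turn [ 1.4  1.7 84.5] tilt [-0.0018  0.0012 -1.    ]
```

View pics/lanes.png

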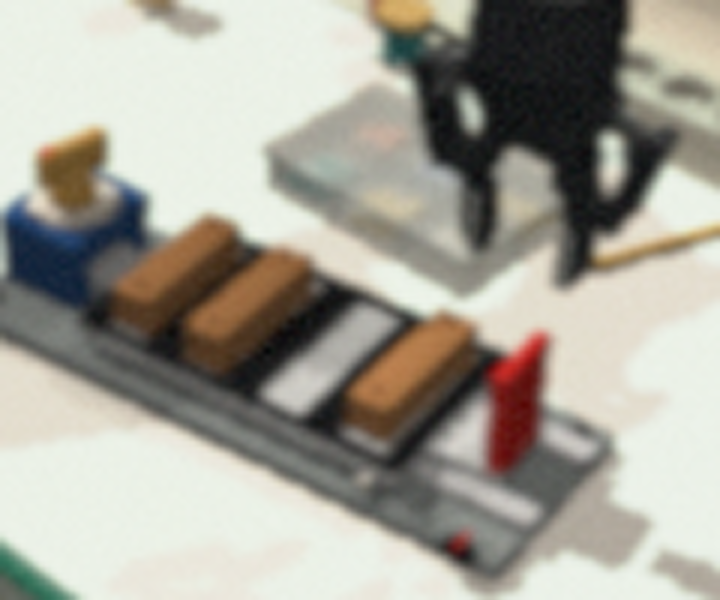

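All three blanks lie flat in their lanes at (175,275), (250,310) and (410,375), the pointer is at (363,475) and the mark at (460,545). Gripping the tab.

Request:
{"name": "play_rows", "arguments": {"steps": [{"tx":1.4,"ty":1.7,"tz":30,"rx":0,"ry":0,"rz":0,"jaw":0},{"tx":0,"ty":0,"tz":30,"rx":0,"ry":0,"rz":0,"jaw":0},{"tx":0,"ty":0,"tz":24,"rx":0,"ry":0,"rz":0,"jaw":0},{"tx":0,"ty":0,"tz":0,"rx":0,"ry":0,"rz":0,"jaw":0.5},{"tx":0,"ty":0,"tz":0,"rx":0,"ry":0,"rz":0,"jaw":1},{"tx":0,"ty":0,"tz":0,"rx":0,"ry":0,"rz":0,"jaw":1},{"tx":0,"ty":0,"tz":0,"rx":0,"ry":0,"rz":0,"jaw":1},{"tx":0,"ty":0,"tz":0,"rx":0,"ry":0,"rz":0,"jaw":1}]}}

```text
clock: 36.92
tool_pos: [0.4884, -0.1498, 0.063]
orientation: [0.997, 0.075, 0.0, 0.001]
ft_force: [2.7, -9.3, -13.5]
opening: 0.0109
grip_force: 60.4
```

Run:
```python
from h import *
plan([.4875,-.1485,.061],1.721); r=st(); print(r['opening'],r['grip_force'],r['ft_force'])
s=snap('top'); c=snap('scene'); a=cv2.resize(s['img'][222:242,335:385],None,fx=14,fy=14,interpolation=cv2.INTER_CUBIC); b=cv2.resize(c['img'][245:267,315:355],None,fx=14,fy=14,interpolation=cv2.INTER_CUBIC)
b=cv2.copyMakeBorder(b,0,0,0,a.shape[1]-b.shape[1],cv2.BORDER_CONSTANT); cv2.imwrite('pics/pm0.png',np.vstack([a,b])[:,:,::-1])
```

```text
pos [ 0.4884 -0.1498  0.063 ] q6 1.024 ycur -1.4202 t_now [-0.7 -1.5  2. ] rz 0.0004 t_after_turn [-0.7 -1.5  2. ] tilt [ 4.0e-04 -2.1e-03 -1.0e+00]
0.010911991691897828 60.39269506931305 [  2.70205092  -9.34338613 -13.47389261]
```

View pics/pm0.png

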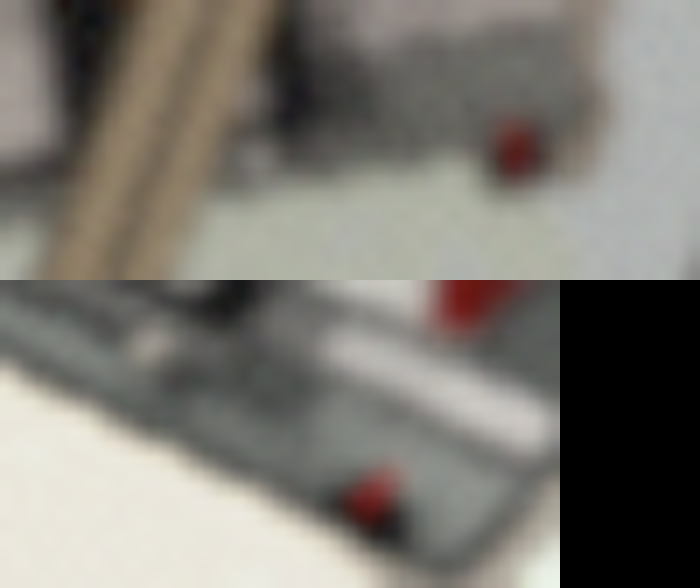

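Run:
```python
from h import *
s=dict(np.load('last_top.npz'));c=dict(np.load('last_scene.npz'))
ey=np.array([-np.sin(.15),np.cos(.15)]); ex=np.array([np.cos(.15),np.sin(.15)]); o=np.array([.4669,-.009])-OFF
def b(p): return ((p[:2]-o)@ex*1000).round(1),((p[:2]-o)@ey*1000).round(1)
for n,S,P,M in(('top',s,(352.96,232.25),(371.3,232.4)),('scene',c,(325.1,248.8),(341.1,260.2))):
    for z in(.018,.022,.026,.030): print(n,z,'ptr',b(at_z(S,*P,z)),'mark',b(at_z(S,*M,z)))
    for p in(P,M): print('depth',at_d(S,*p).round(4),b(at_d(S,*p)))
```

```text
top 0.018 ptr (np.float64(-59.5), np.float64(-89.2)) mark (np.float64(-70.4), np.float64(-152.2))
top 0.022 ptr (np.float64(-59.8), np.float64(-88.8)) mark (np.float64(-70.6), np.float64(-151.6))
top 0.026 ptr (np.float64(-60.0), np.float64(-88.4)) mark (np.float64(-70.8), np.float64(-151.0))
top 0.03 ptr (np.float64(-60.2), np.float64(-88.0)) mark (np.float64(-71.0), np.float64(-150.5))
depth [ 0.4186 -0.1058  0.0286] (np.float64(-60.1), np.float64(-88.2))
depth [ 0.4176 -0.1697  0.0249] (np.float64(-70.7), np.float64(-151.2))
scene 0.018 ptr (np.float64(-55.1), np.float64(-85.1)) mark (np.float64(-68.8), np.float64(-152.2))
scene 0.022 ptr (np.float64(-58.8), np.float64(-87.4)) mark (np.float64(-72.4), np.float64(-154.1))
scene 0.026 ptr (np.float64(-62.5), np.float64(-89.6)) mark (np.float64(-76.0), np.float64(-156.0))
scene 0.03 ptr (np.float64(-66.2), np.float64(-91.9)) mark (np.float64(-79.7), np.float64(-157.9))
depth [ 0.4191 -0.1054  0.0228] (np.float64(-59.6), np.float64(-87.8))
depth [ 0.4163 -0.1729  0.0221] (np.float64(-72.5), np.float64(-154.2))
```

Request:
{"name": "play_rows", "arguments": {"steps": [{"tx":0,"ty":8,"tz":0,"rx":0,"ry":0,"rz":0,"jaw":1},{"tx":0,"ty":10,"tz":0,"rx":0,"ry":0,"rz":0,"jaw":1},{"tx":0,"ty":10,"tz":0,"rx":0,"ry":0,"rz":0,"jaw":1},{"tx":0,"ty":10,"tz":0,"rx":0,"ry":0,"rz":0,"jaw":1},{"tx":0,"ty":10,"tz":0,"rx":0,"ry":0,"rz":0,"jaw":1},{"tx":0,"ty":8,"tz":0,"rx":0,"ry":0,"rz":0,"jaw":1},{"tx":0,"ty":5,"tz":0,"rx":0,"ry":0,"rz":0,"jaw":1},{"tx":0,"ty":0,"tz":0,"rx":0,"ry":0,"rz":0,"jaw":1},{"tx":0,"ty":0,"tz":0,"rx":0,"ry":0,"rz":0,"jaw":1}]}}

```text
clock: 38.15
tool_pos: [0.497, -0.2081, 0.0629]
orientation: [0.997, 0.075, -0.001, -0.001]
ft_force: [-3.3, 5.5, -2.9]
opening: 0.011
grip_force: 62.0
```

```bash
cat > pm.py <<'E'
import sys
from h import *
r=st(); ey=np.array([-np.sin(.15),np.cos(.15)]); print('drawn by arm mm',-(r['tool_pos'][:2]-[.4884,-.1498])@ey*1000,r['opening'],r['grip_force'],r['ft_force'])
s=snap('top'); c=snap('scene'); a=cv2.resize(s['img'][222:242,345:385],None,fx=14,fy=14,interpolation=cv2.INTER_CUBIC); b=cv2.resize(c['img'][245:267,315:355],None,fx=14,fy=14,interpolation=cv2.INTER_CUBIC)
cv2.imwrite('pics/'+sys.argv[1],np.vstack([a,b])[:,:,::-1])
E
python3 pm.py pm1.png
```

```text
drawn by arm mm 58.90075394419034 0.011048718667083676 62.014140486717224 [-3.30682258  5.46289419 -2.93613903]
```

View pics/pm1.png

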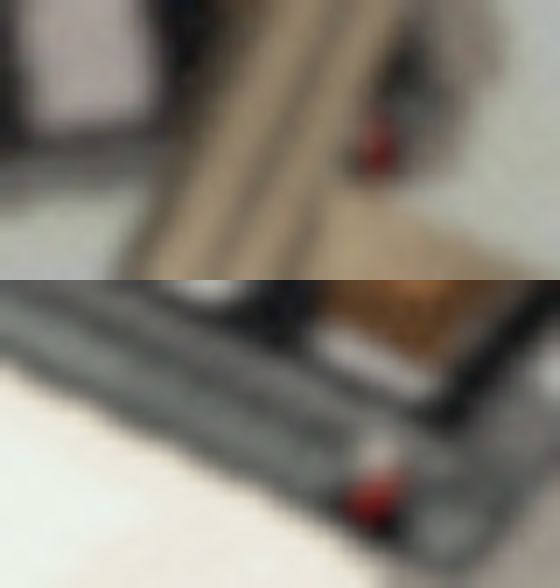

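Run:
```python
from h import *
c=dict(np.load('last_scene.npz'))
ey=np.array([-np.sin(.15),np.cos(.15)]); ex=np.array([np.cos(.15),np.sin(.15)]); o=np.array([.4669,-.009])-OFF
def b(p): return ((p[:2]-o)@ex*1000).round(1),((p[:2]-o)@ey*1000).round(1)
for z in(.018,.02,.022,.024,.026,.028): print(z,'home',b(at_z(c,325.1,248.8,z)),'now',b(at_z(c,341.68,256.46,z)),'mark',b(at_z(c,341.1,260.2,z)))
d=c['depth']; print((1000*d[252:264,336:347]).astype(int))
for u,v in((341.7,256.5),(341,258),(341,260),(340,261)): print(u,v,at_d(c,u,v).round(4),b(at_d(c,u,v)))
print(c['img'][252:264,338:346].tolist())
```

```text
0.018 home (np.float64(-55.1), np.float64(-85.1)) now (np.float64(-53.8), np.float64(-145.2)) mark (np.float64(-68.8), np.float64(-152.2))
0.02 home (np.float64(-57.0), np.float64(-86.2)) now (np.float64(-55.7), np.float64(-146.2)) mark (np.float64(-70.6), np.float64(-153.2))
0.022 home (np.float64(-58.8), np.float64(-87.4)) now (np.float64(-57.5), np.float64(-147.2)) mark (np.float64(-72.4), np.float64(-154.1))
0.024 home (np.float64(-60.7), np.float64(-88.5)) now (np.float64(-59.4), np.float64(-148.1)) mark (np.float64(-74.2), np.float64(-155.1))
0.026 home (np.float64(-62.5), np.float64(-89.6)) now (np.float64(-61.2), np.float64(-149.1)) mark (np.float64(-76.0), np.float64(-156.0))
0.028 home (np.float64(-64.4), np.float64(-90.7)) now (np.float64(-63.1), np.float64(-150.1)) mark (np.float64(-77.8), np.float64(-157.0))
[[1147 1144 1145 1142 1137 1137 1139 1137 1141 1140 1135]
 [1149 1147 1145 1140 1138 1135 1135 1130 1133 1131 1133]
 [1161 1149 1148 1145 1144 1135 1137 1132 1135 1132 1127]
 [1157 1158 1157 1141 1145 1138 1141 1134 1133 1131 1126]
 [1155 1157 1155 1158 1153 1148 113
[... 1504 characters left out ...]
102, 102, 96], [120, 115, 108], [144, 124, 114], [145, 119, 111], [117, 95, 89], [99, 90, 86], [98, 99, 95]], [[90, 93, 91], [85, 81, 76], [104, 80, 75], [127, 80, 75], [127, 76, 68], [105, 70, 66], [86, 76, 73], [83, 81, 80]], [[69, 69, 66], [68, 53, 51], [98, 49, 45], [113, 45, 39], [103, 42, 40], [83, 56, 54], [73, 67, 65], [77, 79, 78]], [[74, 72, 70], [62, 44, 41], [78, 30, 31], [84, 22, 23], [68, 24, 28], [55, 45, 45], [69, 70, 68], [86, 91, 88]], [[130, 125, 117], [92, 87, 82], [68, 50, 48], [55, 29, 29], [33, 18, 19], [42, 44, 42], [73, 73, 70], [101, 103, 100]], [[195, 190, 175], [152, 148, 138], [109, 103, 96], [69, 66, 61], [49, 48, 45], [53, 54, 53], [77, 80, 75], [99, 102, 99]]]
```

Run:
```python
from h import *
s=dict(np.load('last_top.npz'));c=dict(np.load('last_scene.npz'))
ey=np.array([-np.sin(.15),np.cos(.15)]); ex=np.array([np.cos(.15),np.sin(.15)]); o=np.array([.4669,-.009])-OFF
def b(p): return ((p[:2]-o)@ex*1000).round(1),((p[:2]-o)@ey*1000).round(1)
def cen(im,off,k,kind,box):
    u0,v0,u1,v1=[int((q-o_+.5)*k) for q,o_ in zip(box,(off[0],off[1])*2)]
    a=im[v0:v1,u0:u1].astype(float)
    w=a[:,:,0]-a[:,:,1:].mean(2)*1.0 if kind=='r' else a.mean(2)
    w=w-np.percentile(w,75 if kind=='r' else 80); w[w<0]=0
    if kind=='r': w[w<.25*w.max()]=0
    v,u=np.mgrid[v0:v1,u0:u1]; U=(u*w).sum()/w.sum();V=(v*w).sum()/w.sum()
    return (U+.5)/k-.5+off[0],(V+.5)/k-.5+off[1]
rd=lambda n:cv2.imread('pics/'+n)[:,:,::-1]
t=rd('topcrop.png');pm=rd('pm0.png');sc=rd('scenecrop.png')
for n,S,im,off,k,pb,mb in(('top a',s,t,(210,145),4,(350.5,230,355.5,235),(368,229,375,236)),('top b',s,pm[:280],(335,222),14,(350.8,230.5,355,234),(368,229,375,236)),
  ('scene a',c,sc,(250,180),5.8,(322,246,328,251),(338,256,345,264)),('scene b',c,pm[280:,:560],(315,245),14,(322.5,246.5,327.5,251.5),(338,257,345,264))):
    P=cen(im,off,k,'w',pb);M=cen(im,off,k,'r',mb); print(n,np.round(P,2),np.round(M,2))
    for z in(.02,.024): print('   z',z,b(at_z(S,*P,z)),b(at_z(S,*M,z)))
p0=np.array([.4669-.0155,-.009]) 
for x in(-75,-65,-60): 
    q=o+ex*x/1e3+ey*-.1515; print('scene proj y=-151.5 x',x,proj(c,[*q,.022]).round(2),proj(c,[*q,.018]).round(2))
```

```text
top a [353.95 234.39] [371.4  232.19]
   z 0.02 (np.float64(-67.5), np.float64(-91.1)) (np.float64(-69.8), np.float64(-152.4))
   z 0.024 (np.float64(-67.7), np.float64(-90.7)) (np.float64(-70.0), np.float64(-151.8))
top b [353.01 233.36] [371.35 232.12]
   z 0.02 (np.float64(-63.5), np.float64(-88.5)) (np.float64(-69.5), np.float64(-152.2))
   z 0.024 (np.float64(-63.7), np.float64(-88.1)) (np.float64(-69.7), np.float64(-151.7))
scene a [325.3  249.17] [341.13 260.01]
   z 0.02 (np.float64(-58.0), np.float64(-87.7)) (np.float64(-69.8), np.float64(-152.8))
   z 0.024 (np.float64(-61.7), np.float64(-89.9)) (np.float64(-73.5), np.float64(-154.7))
scene b [325.23 249.18] [341.1  260.03]
   z 0.02 (np.float64(-58.2), np.float64(-87.5)) (np.float64(-69.9), np.float64(-152.8))
   z 0.024 (np.float64(-61.9), np.float64(-89.8)) (np.float64(-73.6), np.float64(-154.7))
scene proj y=-151.5 x -75 [339.91 260.33] [339.83 261.29]
scene proj y=-151.5 x -65 [341.63 258.44] [341.54 259.39]
scene proj y=-151.5 x -60 [342.48 257.5 ] [342.39 258.46]
```

Request:
{"name": "play_rows", "arguments": {"steps": [{"tx":0,"ty":2.5,"tz":0,"rx":0,"ry":0,"rz":0,"jaw":1},{"tx":0,"ty":2.4,"tz":0,"rx":0,"ry":0,"rz":0,"jaw":1},{"tx":0,"ty":0,"tz":0,"rx":0,"ry":0,"rz":0,"jaw":1},{"tx":0,"ty":0,"tz":0,"rx":0,"ry":0,"rz":0,"jaw":1}]}}

```text
clock: 38.75
tool_pos: [0.4976, -0.2128, 0.0629]
orientation: [0.997, 0.075, -0.001, -0.001]
ft_force: [-3.9, 5.5, -3.5]
opening: 0.011
grip_force: 62.0
```

```bash
python3 pm.py pm2.png; python3 -c "
import cv2;a=cv2.imread('pics/pm2.png')[280:];cv2.imwrite('pics/pm2s.png',a)"
```

```text
drawn by arm mm 63.659396436538394 0.011029241778375935 62.00234234333038 [-3.93043438  5.51388796 -3.50354381]
```

View pics/pm2s.png

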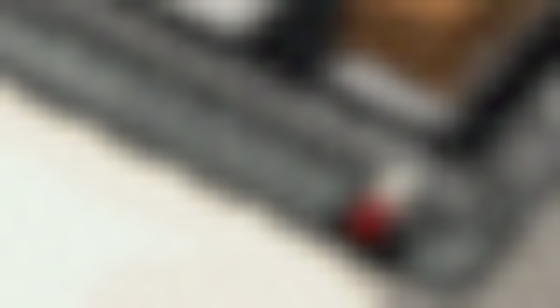

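The pointer (402,180) stands in line with the red line (370,215) along the base's x. Holding over a second, then releasing.

Request:
{"name": "play_rows", "arguments": {"steps": [{"tx":0,"ty":0,"tz":0,"rx":0,"ry":0,"rz":0,"jaw":1},{"tx":0,"ty":0,"tz":0,"rx":0,"ry":0,"rz":0,"jaw":1},{"tx":0,"ty":0,"tz":0,"rx":0,"ry":0,"rz":0,"jaw":1},{"tx":0,"ty":0,"tz":0,"rx":0,"ry":0,"rz":0,"jaw":1},{"tx":0,"ty":0,"tz":0,"rx":0,"ry":0,"rz":0,"jaw":1},{"tx":0,"ty":0,"tz":0,"rx":0,"ry":0,"rz":0,"jaw":1},{"tx":0,"ty":0,"tz":0,"rx":0,"ry":0,"rz":0,"jaw":1},{"tx":0,"ty":0,"tz":0,"rx":0,"ry":0,"rz":0,"jaw":1},{"tx":0,"ty":0,"tz":0,"rx":0,"ry":0,"rz":0,"jaw":1},{"tx":0,"ty":0,"tz":0,"rx":0,"ry":0,"rz":0,"jaw":1}]}}

```text
clock: 40.1
tool_pos: [0.4976, -0.2127, 0.0629]
orientation: [0.997, 0.076, -0.001, -0.001]
ft_force: [-3.7, 5.7, -2.0]
opening: 0.0105
grip_force: 62.0
```

Run:
```python
from h import *
r=st(); ey=np.array([-np.sin(.15),np.cos(.15)]); print(-(r['tool_pos'][:2]-[.4884,-.1498])@ey*1000,r['opening'],r['grip_force'])
```

```text
63.61907625629351 0.010539354675480048 61.99927568435669
```

Request:
{"name": "play_rows", "arguments": {"steps": [{"tx":0,"ty":-6,"tz":0,"rx":0,"ry":0,"rz":0,"jaw":1},{"tx":0,"ty":-9,"tz":0,"rx":0,"ry":0,"rz":0,"jaw":1},{"tx":0,"ty":-9,"tz":0,"rx":0,"ry":0,"rz":0,"jaw":1},{"tx":0,"ty":-9,"tz":0,"rx":0,"ry":0,"rz":0,"jaw":1},{"tx":0,"ty":-9,"tz":0,"rx":0,"ry":0,"rz":0,"jaw":1},{"tx":0,"ty":-9,"tz":0,"rx":0,"ry":0,"rz":0,"jaw":1},{"tx":0,"ty":-7,"tz":0,"rx":0,"ry":0,"rz":0,"jaw":1},{"tx":0,"ty":-4,"tz":0,"rx":0,"ry":0,"rz":0,"jaw":1},{"tx":0,"ty":0,"tz":0,"rx":0,"ry":0,"rz":0,"jaw":1}]}}

```text
clock: 41.22
tool_pos: [0.4888, -0.152, 0.0629]
orientation: [0.997, 0.075, -0.0, -0.0]
ft_force: [-4.8, 3.2, -0.7]
opening: 0.0109
grip_force: 62.3
```

Request:
{"name": "play_rows", "arguments": {"steps": [{"tx":0,"ty":0,"tz":0,"rx":0,"ry":0,"rz":0,"jaw":0.4},{"tx":0,"ty":0,"tz":0,"rx":0,"ry":0,"rz":0,"jaw":0.1},{"tx":0,"ty":0,"tz":0,"rx":0,"ry":0,"rz":0,"jaw":0},{"tx":0,"ty":0,"tz":0,"rx":0,"ry":0,"rz":0,"jaw":0},{"tx":0,"ty":0,"tz":-30,"rx":0,"ry":0,"rz":0,"jaw":0},{"tx":0,"ty":0,"tz":-50,"rx":0,"ry":0,"rz":0,"jaw":0},{"tx":0,"ty":0,"tz":-50,"rx":0,"ry":0,"rz":0,"jaw":0},{"tx":-50,"ty":0,"tz":0,"rx":0,"ry":0,"rz":0,"jaw":0},{"tx":0,"ty":0,"tz":0,"rx":0,"ry":0,"rz":0,"jaw":0},{"tx":0,"ty":0,"tz":0,"rx":0,"ry":0,"rz":0,"jaw":0}]}}

```text
clock: 42.48
tool_pos: [0.4398, -0.1604, 0.1928]
orientation: [0.997, 0.075, 0.001, 0.0]
ft_force: [-0.1, -0.4, 1.3]
opening: 0.0428
grip_force: 0.0
```

Run:
```python
from h import *
r=st(); print(r['clock'],r['tool_pos'],r['ft_force'])
c=snap('scene'); save(c,'final.png',(225,165,425,285),4)
```

```text
42.475 [ 0.43981849 -0.16043382  0.19280429] [-0.06901488 -0.42479489  1.28370928]
```

View pics/final.png

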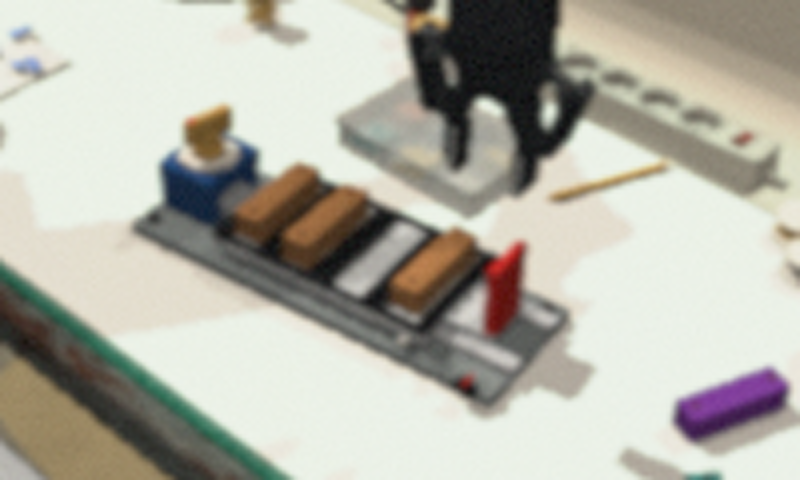

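The carriage is home (pointer at (403,340)), the three blanks lie flat in their lanes at (278,205), (325,228) and (432,272), and the screw is unchanged at (208,130). The gripper is clear, so I'm handing in.

```bash
python3 -c "
from station import order
print(order.job_done())"
```

```text
the job is handed in; nothing more can be done
None
```

I did every step in order and handed the job in: the screw was bottomed and backed off a quarter turn, the three blanks lie flat in their lanes, and the carriage was drawn to the mark (the camera views agree to about 2 mm), held over a second, eased home by the tab, then let go.

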